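# Press a filter cassette shut in the bench bar clamp

### The job

Stand the half-open filter cassette on the bar clamp's bed between the two jaws, with its cover facing along the bar, and let go of it. Squeeze the clamp's trigger against its upright grip as many times as it takes for the jaw to press the cover fully home, then press the release tab so that the jaw springs all the way back, leaving the shut cassette standing on the bed. Keep the brown dropper bottle and the beaker upright.

Things in the scene. Friction and masses are not known exactly. Their poses are not given: they have to be found in the camera images.
- cassette_mid (a point): centre (half-way up) of the body half of the loose filter cassette, 46 (its x) x 34 (its y) x 44 mm high, white with grey stripes, z up, 150 g. A grey cover 46 x 14 x 44 mm stands off its +y face on a white plug: the whole runs along y from -17 to +31 mm shut, longer by joint cover when open. Grasp the body half across x (46 mm)
- cover (a joint): gap in m between the cassette's cover and its body half: starts between 0.007 and 0.012, 0 is fully shut. Stiff press fit, about 5 N to move, stays where it is left
- clamp_bed (a point): middle of the clamp's bed, on top of its two aluminium rails (45 mm over both), 34 mm above the desk; the cassette stands here. Clamp axes: y along the bar, from the upright grip toward the moving jaw; -x the release tab's side; z up. Jaw faces at y=-45 mm (fixed) and +45 mm (moving, open), 50 mm wide, reaching 51 mm above the bed. Base plate 90 x 260 mm, fixed to the desk
- jaw_face (a point): centre of the moving jaw's rubber face, 61 mm above the desk; moves toward the clamp's -y as the jaw closes; axes as clamp_bed
- jaw_travel (a joint): closing travel of the moving jaw in m: 0 is fully open (at the start), up to 0.06. A return spring of 3 to 4 N pulls it open, a friction catch holds it wherever the trigger leaves it, until the release tab is pressed
- squeeze_point (a point): point on the clamp 122 mm above the desk, midway between the outer faces of grip and trigger when fully squeezed (38 mm; 58 mm at rest). Squeeze here from above along the clamp's y. Fixed black grip: 24 mm wide, top at 142 mm, outer face 19 mm toward +y of this point. Free from 90 mm above the desk upward. Axes as clamp_bed
- trigger_face (a point): outer face of the black trigger at squeezing height, 18 mm wide; at rest 38 mm toward the clamp's -y of squeeze_point; swings about 19 mm toward the grip. Centred on squeeze_point, fingers opened over 80 mm meet the trigger first and the grip last
- trigger (a joint): squeeze of the trigger in rad: 0 at rest, 0.42 fully squeezed; sprung, about 2 to 3 N at squeezing height, about 15 N of grip while pressing the cover. Each full squeeze walks the jaw in by about 10 mm, less once the jaw is tight; let it come back to 0 between squeezes
- tab_top (a point): centre of the top of the release tab, a black pad 26 x 24 mm on a steel lever on the -x side of the clamp head, 78 mm above the desk. Push it down by about 10 mm with shut fingers (2 to 15 N) and hold half a second: the jaw springs open. Axes as clamp_bed, tilting with the tab
- tab (a joint): release tab in rad: 0 up, 0.28 fully down, sprung back
- dropper_bottle: brown dropper bottle, 34 mm in diameter and 103 mm high, loose, origin at the centre of its foot; stays upright
- beaker: clear plastic beaker, 65 mm in diameter and 87 mm high, loose, origin at the centre of its foot; stays upright
- jaw: the upright moving jaw, 50 mm wide with a rubber face; its origin lies 115 mm from jaw_face along -y, at desk height
- cassette: the cassette as a whole; origin under the centre of its body half
Mind the look-alikes: they are no part of the job. There is more than one size of the cassette; the job needs the larger.

How it is judged:
By the outcome, as a careful person would: the job done as asked, in the order asked, and still so for the second after the job is handed in, with the robot touching nothing.
It also fails if it takes over 72 s, if anything falls off the work surface, if the arm or the gripper's body presses on something with over 40 N, if the wrist force passes 120 N, or if a joint passes its speed limit or range.

### The arm

A 6-joint arm with a two-finger parallel gripper is mounted at the origin on a cart in front of the work surface, level with it; the furniture and walls round the work are solid. World frame = base frame: x ahead of the robot, y to its left, z up, the work surface at z = 0. Lengths are in m, angles in degrees, forces in N, time in s.
With the tool pointing down it reaches from about 0.375 to 0.9 m from the base axis. Payload 3.1 kg.
Tool frame: the origin (TCP) lies midway between the tips of the shut fingers; the grasp point (between the pads) lies bot.hold_point_z behind it (bot.hold_point_z is the distance from the TCP to the grasp point, in m); z points along the fingers, y is the direction in which the jaws open and shut (so a half turn about z gives the same grasp; the last joint's range is limited). The gripper opens to 87 mm and grips with 3 to 60 N. Pads are 19 mm wide; open, the fingers measure 117 mm over their backs; the gripper's body (75 mm by 190 mm) begins 51 mm behind the grasp point.
Start: joints at [-87.004, 30.224, 82.088, -0, 67.689, -10.227], TCP at [0.143, -0.608, 0.223] pointing down, gripper open.
Joint ranges: [-176.69, 176.69], [-43.24, 126.21], [12.49, 139.97], [-82, 262], [0, 151.66], [-163.58, 163.58]. Speed limits (degrees/s): [159.86, 159.86, 180, 180, 180, 180].

### API

Orientations are given as a 3x3 rotation matrix whose columns are the frame's x, y, z axes.
In Python, from rig import bot, vision, order gives the robot as it stands. The module is installed in compiled form; this text tells all that it offers.
- The arm moves only by the tool move_arm, never from a script. Its argument "moves" is a list of rows, each an object of numbers: "hand": the finger opening in mm, from 0 to 87; "x", "y", "z": the shift along the tool's x, y, z in units of 25 mm (1.0 is 25 mm); "wx", "wy", "wz": the turn, a rotation vector about the tool's x, y, z in degrees. In form: [{"hand": .., "x": .., "y": .., "z": .., "wx": .., "wy": .., "wz": ..}, ...]. A call has 1 to 20 rows; each row shifts and turns the commanded pose from where the row before left it, along the tool's axes as they then stand; what a row does not reach is not made up. A row lasts 1/10 s, in which the tool goes at most 50 mm and 8.59 degrees, less where a joint would pass 70% of its speed; a pose out of reach is approached as far as the arm can. A call is refused whole if a number of a shift passes 1 or a number of a turn 8.59, either way. A call with a gripper value outside its range is refused whole. The fingers move at their own pace and stop on an object; the grip force is fixed at half the most. Time passes only in rows, so rows that do not move let the fingers close. It gives the time, the measured TCP pose, the force and the opening at its end, in the units of the state.
- bot.read_state(): the state, without advancing time (a new reading comes with each control period).
- vision.capture(name): name is "scene" or "side" or "wrist"; returns a dict with "image" (384x512x3 uint8, red, green, blue), "z_map" (384x512 float32, m along the optical axis (not along the pixel's ray), 0 where there is no reading), "fx", "fy", "cx", "cy" (pixels), "pose" (4x4, takes a point from camera to world coordinates); the wrist camera has in their place "hand_eye" (4x4, takes a point from camera to tool coordinates, whose origin is the TCP and whose axes are the flange's). Camera axes: x right, y down, z forward; pixel columns grow to the right and rows downward; lengths in m; the calibration is good to about 2 mm. The wrist camera is an equidistant fisheye: a pixel r from the principal point sees the ray r / f radians off the axis. A picture is of the moment at which its call begins: read the wrist's pose just before it.
- order.hand_in(): hands the job in, once; it reports no verdict.
The state is a dict: "time_s": time; "joint_positions": joint angles; "qvel": joint speeds; "tau": joint torques, N m; "position": TCP position; "tcp_rot": TCP orientation; "force": force on the tool from outside, world axes, zero at the start; "moment": the same for the moment, N m; "opening": opening from 0.0 (shut) to 1.0 (fully open).
Only numpy, scipy, OpenCV 4.12 (cv2) and the standard library are available. Lean on these libraries where they do the work, as an engineer would, in place of code of your own. Each camera call takes 0.05 s, during which the arm holds its last target.

## Working session

There is one attempt and no reset: what is moved stays moved. The work goes in short steps, Python scripts to look and compute and a tool call to move; the robot and the scene stay as the last step left them, time stands still between calls to the robot, and variables do not carry over. Pictures are saved under pics/ and viewed, and the job is handed in when it is done.

Besides the shell and the picture viewer there is one more tool, called after "Call:" as name(argument=value, ...), one argument or row to a line, values as JSON. move_arm: Moves the arm, as the interface text tells. Its arguments: {"type":"object","properties":{"moves":{"type":"array"}},"required":["moves"]}

```bash
mkdir -p pics; cat > h.py <<'E'
import numpy as np, cv2
from rig import bot, vision, order
def cap(n):
    s=bot.read_state(); d=vision.capture(n); d['s']=s; return d
def save(d,fn,crop=None,sc=1):
    im=d['image'][:,:,::-1]
    if crop: u0,v0,u1,v1=crop; im=im[v0:v1,u0:u1]
    im=cv2.resize(im,None,fx=sc,fy=sc,interpolation=cv2.INTER_CUBIC); cv2.imwrite('pics/'+fn,im)
def pts(d):
    z=d['z_map']; v,u=np.mgrid[:384,:512]
    P=np.stack([(u-d['cx'])/d['fx']*z,(v-d['cy'])/d['fy']*z,z],-1)
    W=P@d['pose'][:3,:3].T+d['pose'][:3,3]; W[z==0]=np.nan; return W
def st():
    s=bot.read_state(); np.set_printoptions(precision=4,suppress=True)
    print('t',s['time_s'],'pos',np.array(s['position']),'F',np.array(s['force']),'open',s['opening']); print(np.array(s['tcp_rot'])); print(np.array(s['joint_positions']))
E
python3 - <<'E'
from h import *
st(); print(bot.hold_point_z)
for n in ('scene','side','wrist'):
    d=cap(n); save(d,n+'0.png',sc=1.5); print(n,{k:d[k] for k in d if k not in('image','z_map','s')})
    np.save(n+'0.npy',d,allow_pickle=True)
E
```

```text
t 0.0 pos [ 0.143  -0.6077  0.2216] F [0.0603 0.4724 0.2213] open 1.0017305683988873
[[ 0.9735  0.2288 -0.0001]
 [ 0.2288 -0.9735  0.0021]
 [ 0.0004 -0.0021 -1.    ]]
[-87.003   30.2785  82.1558   0.0015  67.6889 -10.2275]
0.0187
scene {'fx': 386.57287828472454, 'fy': 386.57287828472454, 'cx': 251.1813449578437, 'cy': 188.89211606296806, 'pose': array([[-0.1661, -0.5512,  0.8177, -0.6073],
       [-0.9861,  0.0869, -0.1417,  0.2375],
       [ 0.0071, -0.8298, -0.558 ,  0.8483],
       [ 0.    ,  0.    ,  0.    ,  1.    ]])}
side {'fx': 426.2735235368866, 'fy': 426.2735235368866, 'cx': 255.77940359512638, 'cy': 196.33747554322576, 'pose': array([[ 0.9954,  0.0652, -0.0703,  0.5416],
       [ 0.0956, -0.7331,  0.6734, -0.8319],
       [-0.0076, -0.677 , -0.7359,  1.0456],
       [ 0.    ,  0.    ,  0.    ,  1.    ]])}
wrist {'fx': 297.3186396354542, 'fy': 297.3186396354542, 'cx': 258.0125825668666, 'cy': 200.06608598022075, 'hand_eye': array([[-0.0007, -0.9582, -0.286 ,  0.0783],
       [ 1.    , -0.0012,  0.0013,  0.0006],
       [-0.0016, -0.286 ,  0.9582, -0.1621],
       [ 0.    ,  0.    ,  0.    ,  1.    ]])}
```

View pics/scene0.png

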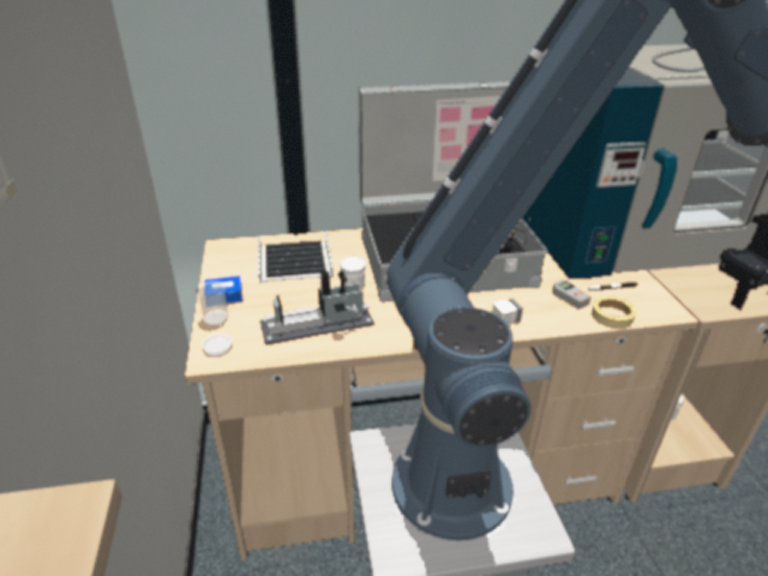

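View pics/side0.png

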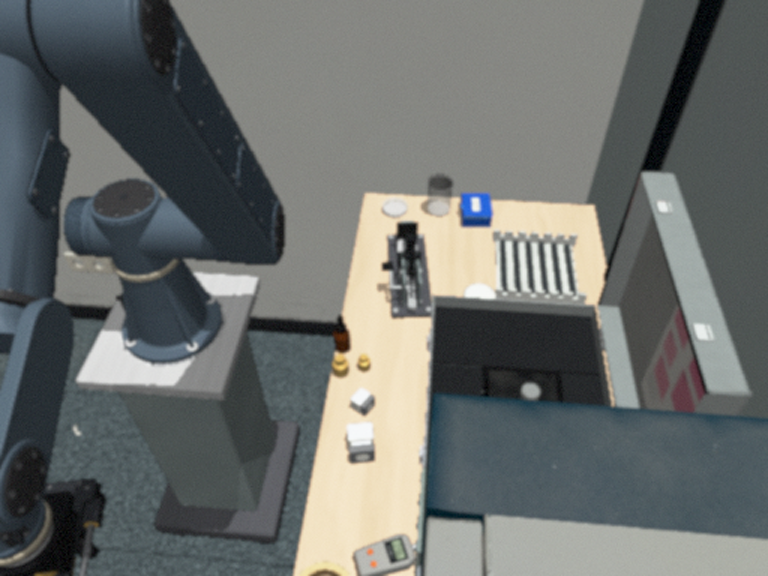

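```bash
python3 - <<'E'
from h import *
d=np.load('side0.npy',allow_pickle=True).item()
save(d,'s1.png',(215,120,315,320),3.0)
save(d,'s2.png',(215,200,275,330),4.6)
d=np.load('scene0.npy',allow_pickle=True).item()
save(d,'c1.png',(125,150,385,250),3)
d=np.load('wrist0.npy',allow_pickle=True).item()
E
```

```text
(no output)
```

View pics/s1.png

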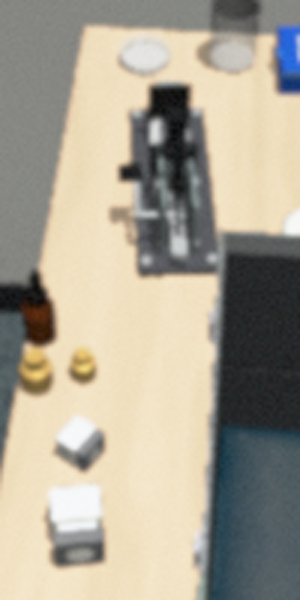

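View pics/s2.png

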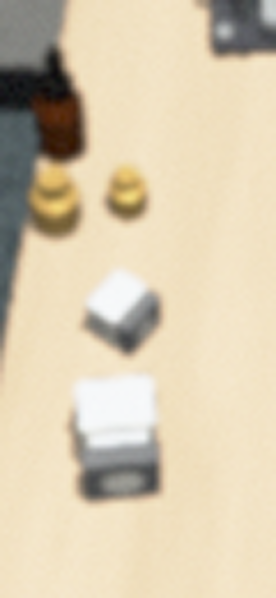

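View pics/c1.png

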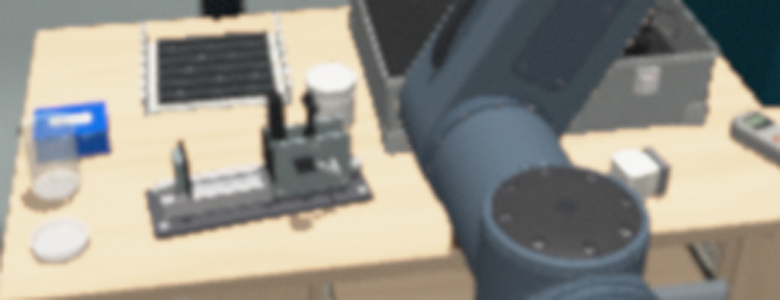

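View pics/wrist0.png

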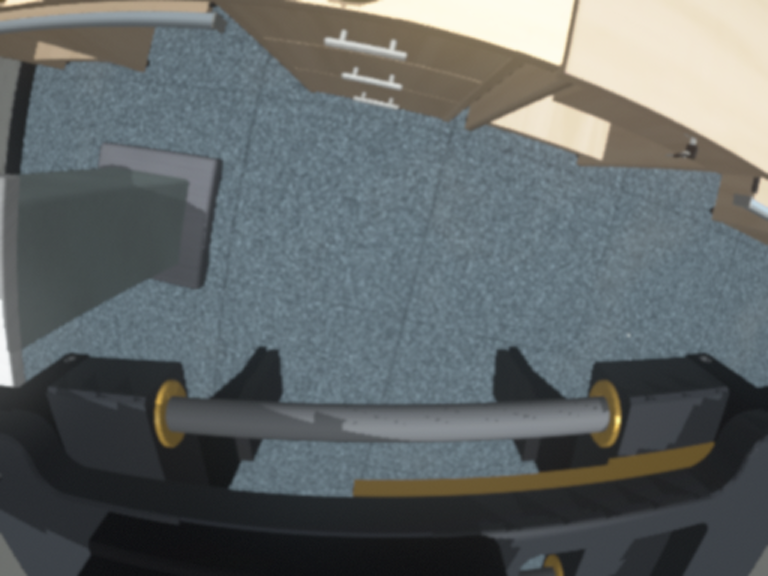

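```bash
python3 - <<'E'
from h import *
for n in ('scene','side'):
    d=np.load(n+'0.npy',allow_pickle=True).item(); W=pts(d)
    # topdown colored map
    x0,x1,y0,y1=0.2,0.9,-0.5,0.6; r=0.00125*1.0
    H=int((x1-x0)/r);Wd=int((y1-y0)/r)
    im=np.zeros((H,Wd,3),np.uint8); zz=np.full((H,Wd),-9.)
    for p,c in zip(W.reshape(-1,3),d['image'].reshape(-1,3)):
        if not np.isfinite(p).all() or p[2]<-.03 or p[2]>.25: continue
        i=int((x1-p[0])/r); j=int((y1-p[1])/r)
        if 0<=i<H and 0<=j<Wd:
            a,b=slice(max(i-1,0),i+2),slice(max(j-1,0),j+2)
            m=zz[a,b]<p[2]; zz[a,b][m]=p[2]; im[a,b][m]=c
    for k in range(0,int((y1-y0)/.1)+1): cv2.putText(im,'%.1f'%(y1-.1*k),(int(.1*k/r),10),0,.35,(255,0,0)); im[:,min(int(.1*k/r),Wd-1)]=(255,0,0)
    for k in range(0,int((x1-x0)/.1)+1): im[min(int(.1*k/r),H-1)]=(255,0,0)
    cv2.imwrite('pics/td_%s.png'%n,cv2.resize(im[:,:,::-1],(800,int(800*H/Wd))))
E
```

```text
(no output)
```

View pics/td_side.png

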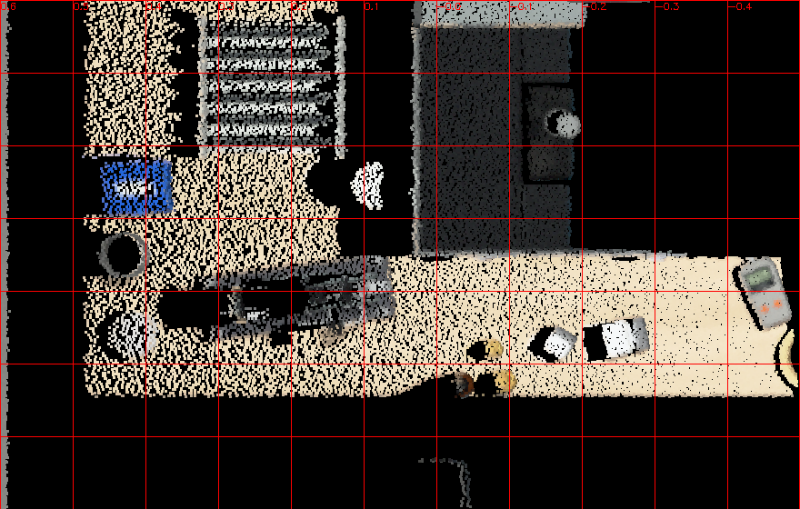

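View pics/td_scene.png

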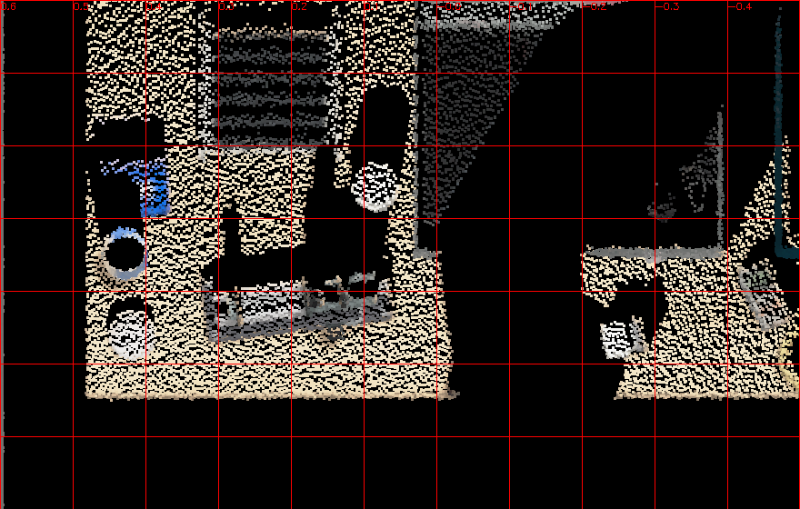

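```bash
python3 - <<'E'
from h import *
for n in ('scene','side'):
    d=np.load(n+'0.npy',allow_pickle=True).item(); W=pts(d); C=d['image'].astype(int)
    m=(abs(W[...,0]-.43)<.07)&(abs(W[...,1]+.25)<.07)
    print(n,'desk z',np.nanmedian(W[(abs(W[...,0]-.42)<.06)&(abs(W[...,1]+.37)<.04)][:,2]))
    t=m&(W[...,2]>.036)&(W[...,2]<.055)
    P=W[t]; print(len(P),P.min(0),P.max(0),np.median(P[:,2]))
    wh=C[t].min(1)>190
    for k,Q in (('white',P[wh]),('dark',P[~wh])):
        if len(Q)>8:
            r=cv2.minAreaRect(Q[:,:2].astype(np.float32)); print(k,len(Q),np.array(r[0]),np.array(r[1]),r[2], Q.mean(0))
    # clamp: base plate fit
    m=(W[...,0]>.35)&(W[...,0]<.6)&(W[...,1]>.03)&(W[...,1]<.4)&(W[...,2]>.006)&(W[...,2]<.2)
    P=W[m];print('clamp z hist',np.histogram(P[:,2],np.arange(0,.16,.01))[0])
    r=cv2.minAreaRect(P[P[:,2]<.025][:,:2].astype(np.float32)); print(r)
    P=W[m&(W[...,2]>.105)]; print('tall',len(P)); 
    for p in P[::max(1,len(P)//25)]: print(p)
E
```

```text
scene desk z -0.17555109654260304
148 [ 0.40854477 -0.29013428  0.03608385] [ 0.46400786 -0.22684778  0.04838024] 0.04352385441337314
white 95 [ 0.43407452 -0.25279635] [0.0477486  0.04484478] 8.127189636230469 [ 0.43146176 -0.24838057  0.04355421]
dark 53 [ 0.43530887 -0.25726539] [0.0489477  0.05926309] 14.068292617797852 [ 0.43569577 -0.27111327  0.0415415 ]
clamp z hist [255 404 209 285  57  78 116 145 172  23  26  23  43  32  17]
((0.47324949502944946, 0.21383555233478546), (0.17362052202224731, 0.3778047263622284), 3.179253578186035)
tall 130
[0.592322   0.03088595 0.11343699]
[0.55320281 0.03015587 0.11154417]
[0.5001198  0.16344706 0.14124687]
[0.49739801 0.12291424 0.13894532]
[0.4943832  0.16062928 0.14058089]
[0.49776473 0.12639625 0.13501517]
[0.48674558 0.16802662 0.14217973]
[0.50530675 0.13263137 0.12676391]
[0.48321009 0.17176549 0.14082316]
[0.49969328 0.13327992 0.12634171]
[0.50010571 0.17771512 0.12650322]
[0.48845087 0.1615338  0.13239094]
[0.49028746 0.12746889 0.12774139]
[0.48309657 0.16878174 0.13256777]
[0.49662278 0.13380841 0.12020007]
[0.49026159 0.117312
[... 1168 characters left out ...]

[0.50341536 0.15755196 0.13466911]
[0.50044249 0.15615149 0.13145272]
[0.5005444  0.15632954 0.12701365]
[0.49747461 0.15676699 0.12205259]
[0.49432765 0.15842545 0.11591698]
[0.49127343 0.15773348 0.11195907]
[0.48835099 0.15437355 0.1105126 ]
[0.48676091 0.1277635  0.13122684]
[0.50519264 0.13231357 0.12844897]
[0.49000255 0.12671462 0.12821205]
[0.50867434 0.1250758  0.13133706]
[0.49023259 0.12392377 0.12660242]
[0.50881989 0.12444781 0.12766579]
[0.4874228  0.11996981 0.12585849]
[0.50594005 0.12175182 0.12571207]
[0.4843474  0.12058403 0.1206917 ]
[0.50300278 0.12049389 0.12236548]
[0.49059716 0.12163229 0.11587186]
[0.49661864 0.1283336  0.10549533]
[0.57164769 0.03207734 0.11018539]
```

Call:
move_arm(
  moves=[
    {"hand": 87,"x": 0.97,"y": -0.75},
    {"hand": 87,"x": 0.97,"y": -0.75},
    {"hand": 87,"x": 0.97,"y": -0.75},
    {"hand": 87,"x": 0.97,"y": -0.75},
    {"hand": 87,"x": 0.97,"y": -0.75},
    {"hand": 87,"x": 0.97,"y": -0.75},
    {"hand": 87,"x": 0.97,"y": -0.75},
    {"hand": 87,"x": 0.97,"y": -0.75},
    {"hand": 87,"x": 0.97,"y": -0.75},
    {"hand": 87,"x": 0.97,"y": -0.75},
    {"hand": 87,"x": 0.97,"y": -0.75},
    {"hand": 87,"x": 0.97,"y": -0.75},
    {"hand": 87,"x": 0.97,"y": -0.75},
    {"hand": 87,"x": 0.97,"y": -0.75},
    {"hand": 87,"x": 0.97,"y": -0.75},
    {"hand": 87,"wz": 8.5},
    {"hand": 87,"wz": 8.5},
    {"hand": 87,"wz": 8.5},
    {"hand": 87,"wz": 8.5},
    {"hand": 87,"wz": 8.5},
  ],
)

```text
schema error: expected keys hand, x, y, z, wx, wy, wz
```

Call:
move_arm(
  moves=[
    {"hand": 87,"wz": 8.5},
    {"hand": 87,"wz": 8.5},
    {"hand": 87,"wz": 8.5},
    {"hand": 87,"wz": 8.5},
    {"hand": 87,"wz": 8.5},
    {"hand": 87,"wz": 8.5},
    {"hand": 87,"wz": 1.2},
    {"hand": 87},
  ],
)

```text
schema error: expected keys hand, x, y, z, wx, wy, wz
```

```bash
cat >> h.py <<'E'
def ray(d,u,v):
    # wrist pixel -> origin, dir in world
    f=d['fx']; x=u-d['cx']; y=v-d['cy']; r=np.hypot(x,y); th=r/f
    c=np.array([np.sin(th)*x/max(r,1e-9),np.sin(th)*y/max(r,1e-9),np.cos(th)])
    R=np.array(d['s']['tcp_rot']); p=np.array(d['s']['position']); E=d['hand_eye']
    return p+R@E[:3,3], R@E[:3,:3]@c
def onz(d,u,v,z):
    o,k=ray(d,u,v); return o+k*(z-o[2])/k[2]
def proj(d,P):
    R=np.array(d['s']['tcp_rot']); p=np.array(d['s']['position']); E=d['hand_eye']
    q=E[:3,:3].T@(R.T@(np.asarray(P)-p)-E[:3,3]); th=np.arctan2(np.hypot(q[0],q[1]),q[2]); n=np.hypot(q[0],q[1])
    return np.array([d['cx']+d['fx']*th*q[0]/n, d['cy']+d['fx']*th*q[1]/n])
def wpts(d):
    v,u=np.mgrid[:384,:512]; x=u-d['cx'];y=v-d['cy'];r=np.hypot(x,y)+1e-9;th=r/d['fx']
    c=np.stack([np.tan(th)*x/r,np.tan(th)*y/r,np.ones_like(r)],-1)*d['z_map'][...,None]
    E=d['hand_eye'];R=np.array(d['s']['tcp_rot']); p=np.array(d['s']['position'])
    W=(c@E[:3,:3].T+E[:3,3])@R.T+p; W[d['z_map']==0]=np.nan; return W
E
python3 - <<'E'
from h import *
st(); d=cap('wrist'); np.save('w1.npy',d,allow_pickle=True); save(d,'w1.png',sc=1.5)
E
```

```text
t 0.15 pos [ 0.143  -0.6078  0.2218] F [-0.2767  0.5235  0.3819] open 0.9996347137342246
[[ 0.9735  0.2288 -0.0001]
 [ 0.2288 -0.9735  0.0017]
 [ 0.0003 -0.0017 -1.    ]]
[-87.0018  30.2682  82.1398   0.0013  67.69   -10.2288]
```

View pics/w1.png

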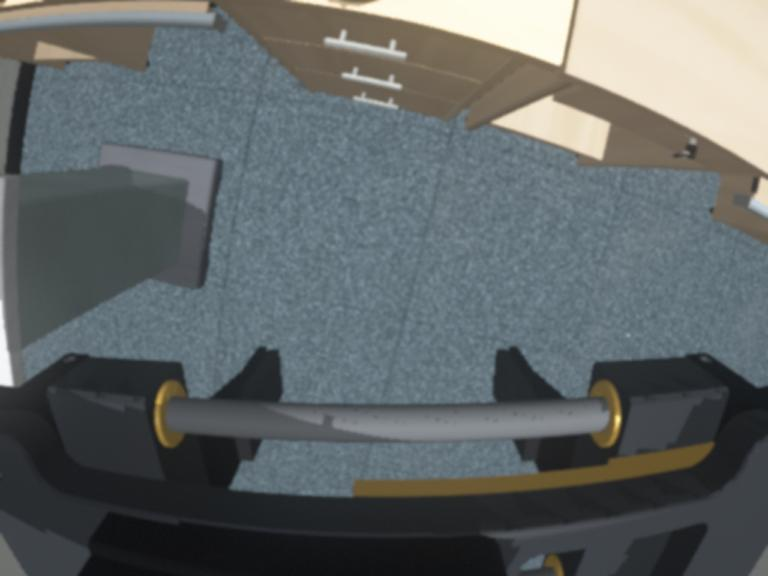

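Call:
move_arm(
  moves=[
    {"hand": 87,"x": 0.97,"y": -0.75,"z": 0,"wx": 0,"wy": 0,"wz": 0},
    {"hand": 87,"x": 0.97,"y": -0.75,"z": 0,"wx": 0,"wy": 0,"wz": 0},
    {"hand": 87,"x": 0.97,"y": -0.75,"z": 0,"wx": 0,"wy": 0,"wz": 0},
    {"hand": 87,"x": 0.97,"y": -0.75,"z": 0,"wx": 0,"wy": 0,"wz": 0},
    {"hand": 87,"x": 0.97,"y": -0.75,"z": 0,"wx": 0,"wy": 0,"wz": 0},
    {"hand": 87,"x": 0.97,"y": -0.75,"z": 0,"wx": 0,"wy": 0,"wz": 0},
    {"hand": 87,"x": 0.97,"y": -0.75,"z": 0,"wx": 0,"wy": 0,"wz": 0},
    {"hand": 87,"x": 0.97,"y": -0.75,"z": 0,"wx": 0,"wy": 0,"wz": 0},
    {"hand": 87,"x": 0.97,"y": -0.75,"z": 0,"wx": 0,"wy": 0,"wz": 0},
    {"hand": 87,"x": 0.97,"y": -0.75,"z": 0,"wx": 0,"wy": 0,"wz": 0},
    {"hand": 87,"x": 0.97,"y": -0.75,"z": 0,"wx": 0,"wy": 0,"wz": 0},
    {"hand": 87,"x": 0.97,"y": -0.75,"z": 0,"wx": 0,"wy": 0,"wz": 0},
    {"hand": 87,"x": 0.97,"y": -0.75,"z": 0,"wx": 0,"wy": 0,"wz": 0},
    {"hand": 87,"x": 0.97,"y": -0.75,"z": 0,"wx": 0,"wy": 0,"wz": 0},
    {"hand": 87,"x": 0.97,"y": -0.75,"z": 0,"wx": 0,"wy": 0,"wz": 0},
    {"hand": 87,"x": 0,"y": 0,"z": 0,"wx": 0,"wy": 0,"wz": 8.5},
    {"hand": 87,"x": 0,"y": 0,"z": 0,"wx": 0,"wy": 0,"wz": 8.5},
    {"hand": 87,"x": 0,"y": 0,"z": 0,"wx": 0,"wy": 0,"wz": 8.5},
    {"hand": 87,"x": 0,"y": 0,"z": 0,"wx": 0,"wy": 0,"wz": 8.5},
    {"hand": 87,"x": 0,"y": 0,"z": 0,"wx": 0,"wy": 0,"wz": 8.5},
  ],
)

```text
time_s: 2.2
position: [0.4327, -0.2512, 0.2225]
tcp_rot: [[0.869, -0.494, -0.0], [-0.494, -0.869, 0.0], [-0.0, -0.0, -1.0]]
force: [0.0, 0.8, -0.1]
opening: 0.998
```

Call:
move_arm(
  moves=[
    {"hand": 87,"x": 0,"y": 0,"z": 0,"wx": 0,"wy": 0,"wz": 8.5},
    {"hand": 87,"x": 0,"y": 0,"z": 0,"wx": 0,"wy": 0,"wz": 8.5},
    {"hand": 87,"x": 0,"y": 0,"z": 0,"wx": 0,"wy": 0,"wz": 8.5},
    {"hand": 87,"x": 0,"y": 0,"z": 0,"wx": 0,"wy": 0,"wz": 8.5},
    {"hand": 87,"x": 0,"y": 0,"z": 0,"wx": 0,"wy": 0,"wz": 8.5},
    {"hand": 87,"x": 0,"y": 0,"z": 0,"wx": 0,"wy": 0,"wz": 8.5},
    {"hand": 87,"x": 0,"y": 0,"z": 0,"wx": 0,"wy": 0,"wz": 1.2},
    {"hand": 87,"x": 0,"y": 0,"z": 0,"wx": 0,"wy": 0,"wz": 0},
  ],
)

```text
time_s: 3.0
position: [0.4327, -0.2513, 0.2225]
tcp_rot: [[0.151, -0.989, -0.0], [-0.989, -0.151, 0.0], [-0.0, 0.0, -1.0]]
force: [1.0, 0.4, -0.1]
opening: 1.003
```

```bash
python3 - <<'E'
from h import *
st(); d=cap('wrist'); np.save('w1.npy',d,allow_pickle=True); save(d,'w1.png',sc=1.5)
for n in ('scene','side'):
    e=cap(n); np.save(n+'1.npy',e,allow_pickle=True); save(e,n+'1.png',sc=1.5)
E
```

```text
t 3.0 pos [ 0.4327 -0.2513  0.2225] F [ 1.0459  0.3809 -0.0642] open 1.003076351458054
[[ 0.1507 -0.9886 -0.0002]
 [-0.9886 -0.1507  0.0001]
 [-0.0002  0.0001 -1.    ]]
[-42.9671  20.6776  99.6707  -0.0006  59.6637 128.3686]
```

View pics/w1.png

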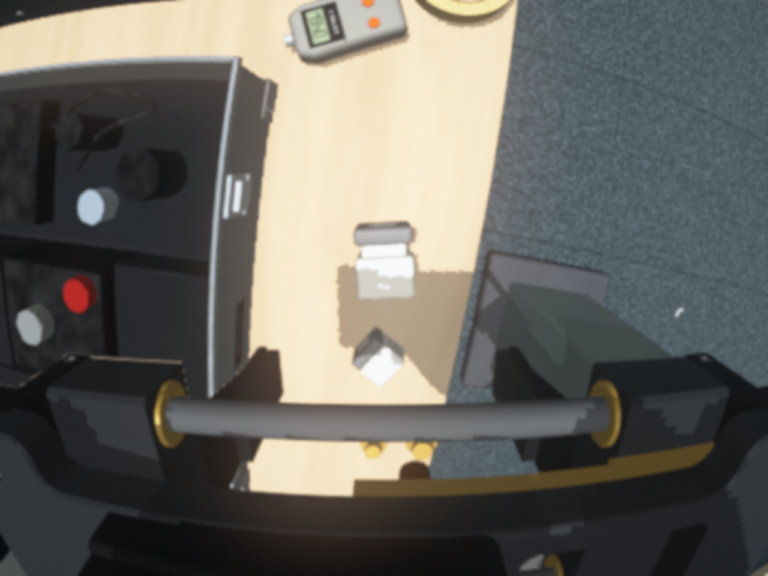

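```bash
python3 - <<'E'
from h import *
d=np.load('w1.npy',allow_pickle=True).item(); save(d,'w1c.png',(220,135,300,275),4.2)
E
```

```text
(no output)
```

View pics/w1c.png

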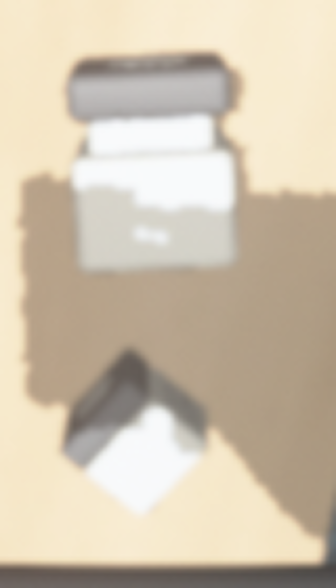

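View pics/scene1.png

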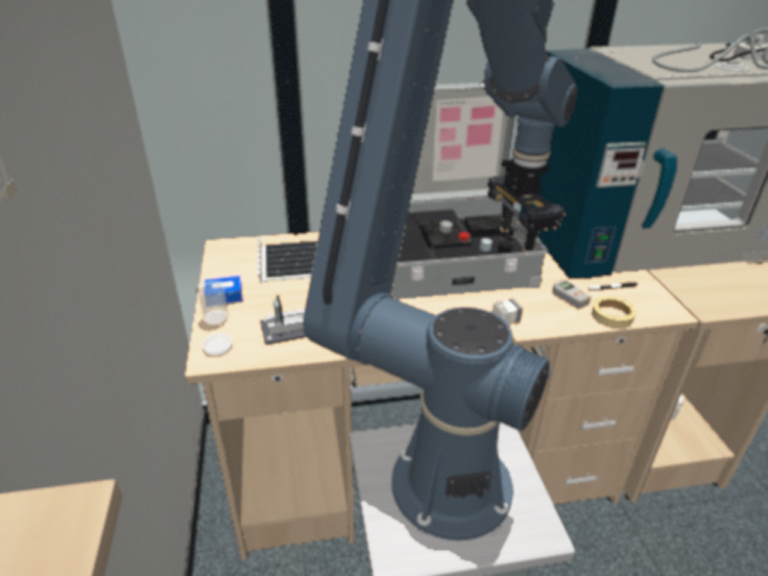

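```bash
python3 - <<'E'
from h import *
d=np.load('w1.npy',allow_pickle=True).item()
f=lambda a,b:onz(d,220+a/4.2-.5+.12,135+b/4.2-.5+.12,.044)
for k,a,b in (('FL',75,155),('FR',233,154),('BL',80,271),('BR',237,266),('coverBL',72,113),('coverBR',229,112),('coverFL',70,72),('coverFR',226,66)): print(k,f(a,b))
W=wpts(d)
m=(abs(W[...,0]-.434)<.06)&(W[...,1]<-.21)&(W[...,1]>-.32)&(W[...,2]>.035)&(W[...,2]<.06); P=W[m]; print(len(P),np.median(P[:,2]),cv2.minAreaRect(P[:,:2].astype(np.float32)))
E
```

```text
FL [ 0.458092  -0.2605069  0.044    ]
FR [ 0.41472861 -0.26735431  0.044     ]
BL [ 0.45222404 -0.22740475  0.044     ]
BR [ 0.40828209 -0.23556982  0.044     ]
coverBL [ 0.46051709 -0.27211821  0.044     ]
coverBR [ 0.41773592 -0.27885722  0.044     ]
coverFL [ 0.46262228 -0.28336882  0.044     ]
coverFR [ 0.42059847 -0.29137468  0.044     ]
1774 0.043567510219442565 ((0.43616244196891785, -0.25847336649894714), (0.04497944563627243, 0.058364786207675934), 11.51439380645752)
```

Call:
move_arm(
  moves=[
    {"hand": 87,"x": -0.16,"y": -0.07,"z": 1,"wx": 0,"wy": 0,"wz": -1.3},
    {"hand": 87,"x": 0,"y": 0,"z": 1,"wx": 0,"wy": 0,"wz": 0},
    {"hand": 87,"x": 0,"y": 0,"z": 1,"wx": 0,"wy": 0,"wz": 0},
    {"hand": 87,"x": 0,"y": 0,"z": 1,"wx": 0,"wy": 0,"wz": 0},
    {"hand": 87,"x": 0,"y": 0,"z": 1,"wx": 0,"wy": 0,"wz": 0},
    {"hand": 87,"x": 0,"y": 0,"z": 1,"wx": 0,"wy": 0,"wz": 0},
    {"hand": 87,"x": 0,"y": 0,"z": 1,"wx": 0,"wy": 0,"wz": 0},
    {"hand": 87,"x": 0,"y": 0,"z": 0.8,"wx": 0,"wy": 0,"wz": 0},
    {"hand": 87,"x": 0,"y": 0,"z": 0.5,"wx": 0,"wy": 0,"wz": 0},
    {"hand": 87,"x": 0,"y": 0,"z": 0.24,"wx": 0,"wy": 0,"wz": 0},
    {"hand": 87,"x": 0,"y": 0,"z": 0,"wx": 0,"wy": 0,"wz": 0},
  ],
)

```text
time_s: 4.25
position: [0.4338, -0.2471, 0.0087]
tcp_rot: [[0.171, -0.985, -0.001], [-0.985, -0.171, 0.001], [-0.001, 0.0, -1.0]]
force: [-0.5, 0.5, 0.2]
opening: 1.002
```

```bash
python3 - <<'E'
from h import *
st(); d=cap('wrist'); save(d,'w2.png',sc=1.5)
E
```

```text
t 4.25 pos [ 0.4338 -0.2471  0.0087] F [-0.4899  0.49    0.1649] open 1.0017508243940112
[[ 0.171  -0.9853 -0.0005]
 [-0.9853 -0.171   0.0005]
 [-0.0006  0.0004 -1.    ]]
[-42.5132  41.9937 108.4989   0.0008  29.5497 127.6424]
```

View pics/w2.png

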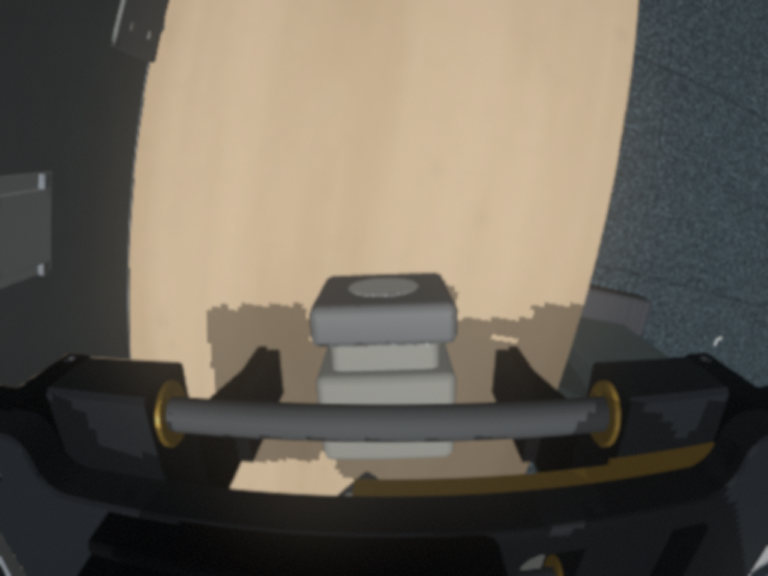

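Call:
move_arm(
  moves=[
    {"hand": 20,"x": 0,"y": 0,"z": 0,"wx": 0,"wy": 0,"wz": 0},
    {"hand": 20,"x": 0,"y": 0,"z": 0,"wx": 0,"wy": 0,"wz": 0},
    {"hand": 20,"x": 0,"y": 0,"z": 0,"wx": 0,"wy": 0,"wz": 0},
    {"hand": 20,"x": 0,"y": 0,"z": 0,"wx": 0,"wy": 0,"wz": 0},
    {"hand": 20,"x": 0,"y": 0,"z": 0,"wx": 0,"wy": 0,"wz": 0},
    {"hand": 20,"x": 0,"y": 0,"z": 0,"wx": 0,"wy": 0,"wz": 0},
  ],
)

```text
time_s: 4.9
position: [0.4339, -0.2472, 0.0092]
tcp_rot: [[0.171, -0.985, 0.0], [-0.985, -0.171, -0.0], [0.0, -0.0, -1.0]]
force: [0.1, -0.9, 0.1]
opening: 0.541
```

Call:
move_arm(
  moves=[
    {"hand": 20,"x": 0,"y": 0,"z": -0.2,"wx": 0,"wy": 0,"wz": 0},
    {"hand": 20,"x": 0,"y": 0,"z": -0.5,"wx": 0,"wy": 0,"wz": 0},
    {"hand": 20,"x": 0,"y": 0,"z": -1,"wx": 0,"wy": 0,"wz": 0},
    {"hand": 20,"x": 0,"y": 0,"z": -1,"wx": 0,"wy": 0,"wz": 0},
    {"hand": 20,"x": 0,"y": 0,"z": -1,"wx": 0,"wy": 0,"wz": 0},
    {"hand": 20,"x": 0,"y": 0,"z": -1,"wx": 0,"wy": 0,"wz": 0},
    {"hand": 20,"x": 0,"y": 0,"z": -1,"wx": 0,"wy": 0,"wz": 0},
    {"hand": 20,"x": 0,"y": 0,"z": -1,"wx": 0,"wy": 0,"wz": 0},
    {"hand": 20,"x": 0,"y": 0,"z": -1,"wx": 0,"wy": 0,"wz": 0},
    {"hand": 20,"x": 0,"y": 0,"z": -0.5,"wx": 0,"wy": 0,"wz": 0},
  ],
)

```text
time_s: 5.9
position: [0.4344, -0.2475, 0.2171]
tcp_rot: [[0.171, -0.985, 0.003], [-0.985, -0.171, -0.003], [0.003, -0.003, -1.0]]
force: [0.3, -0.2, -0.6]
opening: 0.528
```

Call:
move_arm(
  moves=[
    {"hand": 20,"x": 0,"y": 0,"z": -0.2,"wx": 0,"wy": 0,"wz": -8.5},
    {"hand": 20,"x": 0,"y": 0,"z": -0.2,"wx": 0,"wy": 0,"wz": -8.5},
    {"hand": 20,"x": 0,"y": 0,"z": -0.2,"wx": 0,"wy": 0,"wz": -8.5},
    {"hand": 20,"x": 0,"y": 0,"z": -0.2,"wx": 0,"wy": 0,"wz": -8.5},
    {"hand": 20,"x": 0,"y": 0,"z": -0.2,"wx": 0,"wy": 0,"wz": -8.5},
    {"hand": 20,"x": 0,"y": 0,"z": -0.2,"wx": 0,"wy": 0,"wz": -8.5},
    {"hand": 20,"x": 0,"y": 0,"z": -0.2,"wx": 0,"wy": 0,"wz": -8.5},
    {"hand": 20,"x": 0,"y": 0,"z": -0.2,"wx": 0,"wy": 0,"wz": -8.5},
    {"hand": 20,"x": 0,"y": 0,"z": -0.2,"wx": 0,"wy": 0,"wz": -8.5},
    {"hand": 20,"x": 0,"y": 0,"z": -0.2,"wx": 0,"wy": 0,"wz": -8.5},
    {"hand": 20,"x": 0,"y": 0,"z": 0,"wx": 0,"wy": 0,"wz": -8.5},
    {"hand": 20,"x": 0,"y": 0,"z": 0,"wx": 0,"wy": 0,"wz": -8.5},
    {"hand": 20,"x": 0,"y": 0,"z": 0,"wx": 0,"wy": 0,"wz": -8.5},
    {"hand": 20,"x": 0,"y": 0,"z": 0,"wx": 0,"wy": 0,"wz": -8.5},
    {"hand": 20,"x": 0,"y": 0,"z": 0,"wx": 0,"wy": 0,"wz": -8.5},
    {"hand": 20,"x": 0,"y": 0,"z": 0,"wx": 0,"wy": 0,"wz": -8.5},
    {"hand": 20,"x": 0,"y": 0,"z": 0,"wx": 0,"wy": 0,"wz": -8.5},
    {"hand": 20,"x": 0,"y": 0,"z": 0,"wx": 0,"wy": 0,"wz": -8.5},
    {"hand": 20,"x": 0,"y": 0,"z": 0,"wx": 0,"wy": 0,"wz": -8.5},
    {"hand": 20,"x": 0,"y": 0,"z": 0,"wx": 0,"wy": 0,"wz": -8.5},
  ],
)

```text
time_s: 7.9
position: [0.4333, -0.2466, 0.2647]
tcp_rot: [[-0.003, 1.0, -0.0], [1.0, 0.003, 0.0], [0.0, -0.0, -1.0]]
force: [-0.2, -0.0, -1.3]
opening: 0.526
```

Call:
move_arm(
  moves=[
    {"hand": 20,"x": 1,"y": 0.18,"z": 0,"wx": 0,"wy": 0,"wz": 0},
    {"hand": 20,"x": 1,"y": 0.18,"z": 0,"wx": 0,"wy": 0,"wz": 0},
    {"hand": 20,"x": 1,"y": 0.18,"z": 0,"wx": 0,"wy": 0,"wz": 0},
    {"hand": 20,"x": 1,"y": 0.18,"z": 0,"wx": 0,"wy": 0,"wz": 0},
    {"hand": 20,"x": 1,"y": 0.18,"z": 0,"wx": 0,"wy": 0,"wz": 0},
    {"hand": 20,"x": 1,"y": 0.18,"z": 0,"wx": 0,"wy": 0,"wz": 0},
    {"hand": 20,"x": 1,"y": 0.18,"z": 0,"wx": 0,"wy": 0,"wz": 0},
    {"hand": 20,"x": 1,"y": 0.18,"z": 0,"wx": 0,"wy": 0,"wz": 0},
    {"hand": 20,"x": 1,"y": 0.18,"z": 0,"wx": 0,"wy": 0,"wz": 0},
    {"hand": 20,"x": 1,"y": 0.18,"z": 0,"wx": 0,"wy": 0,"wz": 0},
    {"hand": 20,"x": 0.9,"y": 0.18,"z": 0,"wx": 0,"wy": 0,"wz": -8.5},
    {"hand": 20,"x": 0,"y": 0,"z": 0,"wx": 0,"wy": 0,"wz": 0},
  ],
)

```text
time_s: 9.1
position: [0.4836, 0.0275, 0.2647]
tcp_rot: [[-0.149, 0.989, 0.0], [0.989, 0.149, 0.001], [0.001, 0.0, -1.0]]
force: [-0.0, -0.3, -1.1]
opening: 0.53
```

```bash
python3 - <<'E'
from h import *
st(); d=cap('wrist'); np.save('w3.npy',d,allow_pickle=True); save(d,'w3.png',sc=1.5)
E
```

```text
t 9.1 pos [0.4836 0.0275 0.2647] F [-0.0472 -0.2819 -1.0665] open 0.5303856461448667
[[-0.1492  0.9888  0.0002]
 [ 0.9888  0.1492  0.0009]
 [ 0.0008  0.0003 -1.    ]]
[-10.0247  16.2319  98.7048   0.0563  65.0595 -18.6267]
```

View pics/w3.png

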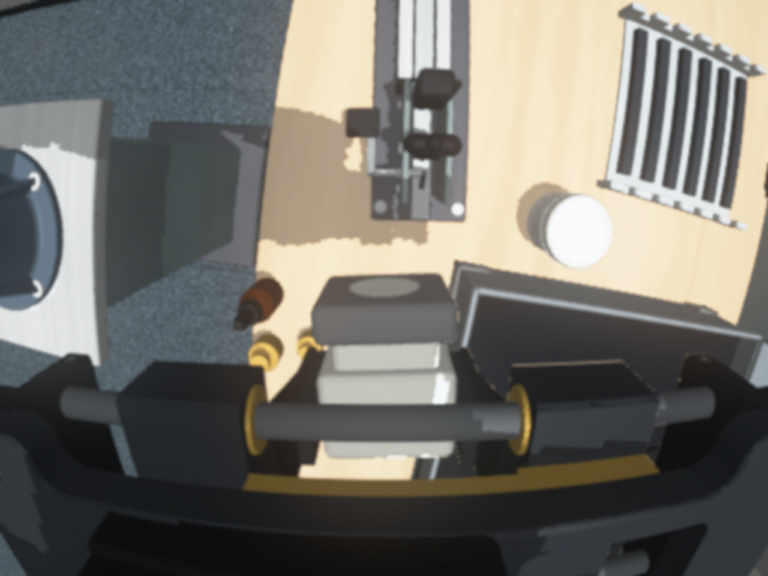

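```bash
python3 - <<'E'
from h import *
d=np.load('w3.npy',allow_pickle=True).item(); save(d,'w3c.png',(220,0,340,155),3.8)
E
```

```text
(no output)
```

View pics/w3c.png

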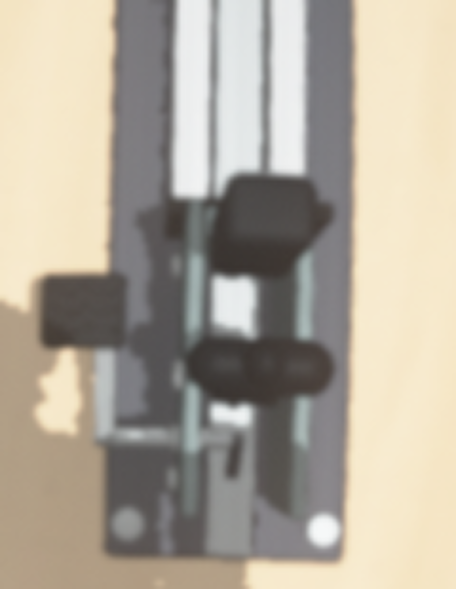

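```bash
python3 - <<'E'
from h import *
d=np.load('w3.npy',allow_pickle=True).item(); W=wpts(d)
def q(a,b): return 220+a/3.8-.37,b/3.8-.37
for k,a,b in (('tab',83,310),('tabTL',45,280),('tabTR',124,276),('tabBL',43,345),('tabBR',124,345),('grip',270,210),('gripTL',235,183),('gripBR',308,238),('trig',225,367),('trigR',300,367),('rail',190,150),('plateBL',107,553),('plateBR',341,555),('plateL',112,50),('plateR',354,50),('railL',175,185),('railR',305,100),('railL2',174,10)):
    u,v=q(a,b); print(k,np.round((u,v)),W[int(round(v)),int(round(u))], 'on plate',onz(d,u,v,.010) if 'plate' in k else '')
y,x=np.mgrid[:384,:512]
# tall points: 
sel=(W[...,0]>.4)&(W[...,0]<.58)&(W[...,1]>.05)&(W[...,1]<.35)
for lo,hi in ((.132,.15),(.11,.132),(.07,.085),(.03,.038),(.006,.016)):
    P=W[sel&(W[...,2]>lo)&(W[...,2]<hi)]; 
    if len(P): print(lo,hi,len(P),P.min(0),P.max(0),cv2.minAreaRect(P[:,:2].astype(np.float32)))
P=W[sel&(W[...,2]>.006)&(W[...,2]<.016)]
print(np.median(P[:,2]))
E
```

```text
tab [241.  81.] [nan nan nan] on plate 
tabTL [231.  73.] [0.43369472 0.14786748 0.07637255] on plate 
tabTR [252.  72.] [0.45763581 0.15222877 0.0767903 ] on plate 
tabBL [231.  90.] [0.43662702 0.12777661 0.07597116] on plate 
tabBR [252.  90.] [0.4608819  0.13082846 0.07912081] on plate 
grip [291.  55.] [0.49386705 0.16562266 0.1434212 ] on plate 
gripTL [281.  48.] [0.48370243 0.17154748 0.14043253] on plate 
gripBR [301.  62.] [0.50438271 0.16084875 0.14186141] on plate 
trig [279.  96.] [0.48956409 0.12518367 0.12901525] on plate 
trigR [299.  96.] [0.50896689 0.12849243 0.13049171] on plate 
rail [270.  39.] [0.4722838  0.20661772 0.03346579] on plate 
plateBL [248. 145.] [0.46449842 0.0584789  0.00791777] on plate [0.46427042 0.05844545 0.01      ]
plateBR [309. 146.] [0.55009831 0.07075275 0.00917559] on plate [0.55038483 0.07135656 0.01      ]
plateL [249.  13.] [4.36902067e-01 2.51074800e-01 3.05832490e-04] on plate [0.43778103 0.24809496 0.01      ]
plateR [313.  13.] [5.27375315e-01 2.67851102e-01 3.02383597e-04] on plate [0.5257648  0.26440524 0.01      ]
railL [266.  
[... 458 characters left out ...]
996036887168884, 0.14405260980129242), (0.05221005901694298, 0.03866884484887123), 87.43213653564453)
0.07 0.085 877 [0.43245777 0.0807765  0.07004831] [0.52356128 0.18400628 0.08499351] ((0.47899293899536133, 0.12966014444828033), (0.08812366425991058, 0.09926848858594894), 7.034104824066162)
0.03 0.038 1458 [0.45878165 0.06613825 0.03000093] [0.51873076 0.27055287 0.03789653] ((0.4954432249069214, 0.1677587926387787), (0.0453791506588459, 0.20221169292926788), 8.246658325195312)
0.006 0.016 4481 [0.43575836 0.05732627 0.00602856] [0.55025264 0.28547645 0.01579739] ((0.49356287717819214, 0.1706608384847641), (0.09101267158985138, 0.21977244317531586), 7.759217739105225)
0.009843823494176562
```

Call:
move_arm(
  moves=[
    {"hand": 20,"x": 0.9,"y": 0.2,"z": 0,"wx": 0,"wy": 0,"wz": 0.7},
    {"hand": 20,"x": 0.9,"y": 0.2,"z": 0,"wx": 0,"wy": 0,"wz": 0},
    {"hand": 20,"x": 0.9,"y": 0.2,"z": 0,"wx": 0,"wy": 0,"wz": 0},
    {"hand": 20,"x": 0.9,"y": 0.2,"z": 0,"wx": 0,"wy": 0,"wz": 0},
    {"hand": 20,"x": 0.9,"y": 0.2,"z": 0,"wx": 0,"wy": 0,"wz": 0},
    {"hand": 20,"x": 0.5,"y": 0.14,"z": 0,"wx": 0,"wy": 0,"wz": 0},
    {"hand": 20,"x": 0,"y": 0,"z": 0,"wx": 0,"wy": 0,"wz": 0},
  ],
)

```text
time_s: 9.85
position: [0.4957, 0.1532, 0.2643]
tcp_rot: [[-0.133, 0.991, 0.0], [0.991, 0.133, -0.0], [-0.0, 0.0, -1.0]]
force: [0.2, -0.2, -1.6]
opening: 0.532
```

```bash
python3 - <<'E'
from h import *
st(); d=cap('wrist'); np.save('w4.npy',d,allow_pickle=True); save(d,'w4.png',sc=1.5)
save(d,'w4c.png',(190,40,330,240),3)
for n in ('side','scene'):
    e=cap(n); np.save(n+'4.npy',e,allow_pickle=True); save(e,n+'4.png',sc=1.5)
E
```

```text
t 9.85 pos [0.4957 0.1532 0.2643] F [ 0.1629 -0.2132 -1.5546] open 0.5317476697693354
[[-0.1331  0.9911  0.0004]
 [ 0.9911  0.1331 -0.0003]
 [-0.0003  0.0003 -1.    ]]
[ 4.8303 19.0992 94.2683 -0.0183 66.6126 -2.814 ]
```

View pics/w4.png

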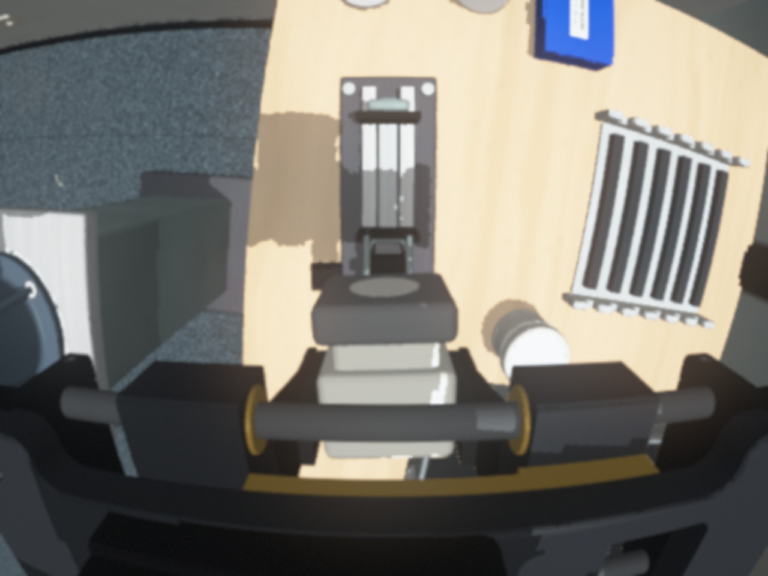

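View pics/w4c.png

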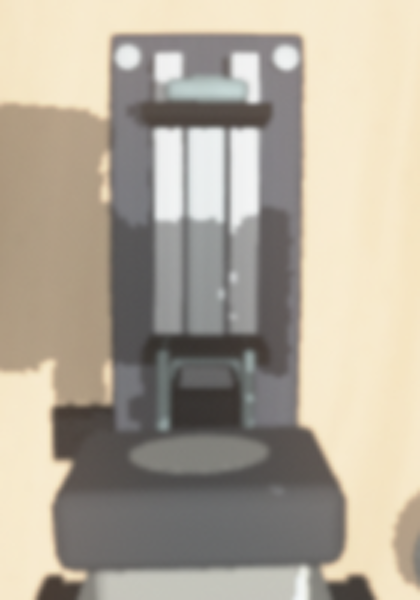

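```bash
python3 - <<'E'
from h import *
d=np.load('w4.npy',allow_pickle=True).item(); W=wpts(d)
o=np.array([.5073,.0649]); 
def cl(p,a=97.8):
    t=np.radians(a); uy=np.array([np.cos(t),np.sin(t)]); ux=np.array([uy[1],-uy[0]]); return np.array([(p[:2]-o)@ux,(p[:2]-o)@uy,p[2]])
def q(a,b): return 190+a/3-.33,40+b/3-.33
for k,a,b,z in (('mjawL',130,103,.085),('mjawR',271,103,.085),('fjawL',143,362,.085),('fjawR',270,360,.085),('plTL',112,35,.01),('plTR',302,35,.01),('plL',114,400,.01),('plR',300,400,.01),('railL',154,250,.034),('railR',260,250,.034),('railL',152,140,.034),('railR',260,140,.034)):
    u,v=q(a,b); p=onz(d,u,v,z); print(k,p,'cl',cl(p),'depth',W[int(round(v)),int(round(u))])
print('TCP cl',cl(np.array(d['s']['position'])))
# depth columns along the clamp axis
for b in range(60,430,12):
    u,v=q(208,b); u2,v2=q(170,b); print(b,cl(W[int(round(v)),int(round(u))]),cl(W[int(round(v2)),int(round(u2))]))
d=np.load('w3.npy',allow_pickle=True).item()
def q3(a,b): return 220+a/3.8-.37,b/3.8-.37
for k,a,b,z in (('gripfarL',235,177,.142),('gripfarR',312,180,.142),('gripnearL',228,244,.142),('gripnearR',318,240,.142),('trig near',225,402,.129),('trig far',225,338,.129),('trigL',190,370,.129),('trigR',332,370,.129),('tabTL',45,280,.078),('tabTR',124,276,.078),('tabBL',43,345,.078),('tabBR',124,345,.078)):
    p=onz(d,*q3(a,b),z); print(k,p,cl(p))
E
```

```text
mjawL [0.45112513 0.2720723  0.085     ] cl [-0.02753863  0.21287931  0.085     ] depth [0.44375695 0.28114142 0.01038703]
mjawR [0.50359628 0.27901025 0.085     ] cl [0.02538865 0.21263192 0.085     ] depth [0.50360832 0.27905551 0.08470408]
fjawL [0.46850513 0.17340063 0.085     ] cl [-0.02371071  0.11276183  0.085     ] depth [0.46437546 0.16120451 0.00969381]
fjawR [0.51711652 0.18068871 0.085     ] cl [0.02544002 0.11338516 0.085     ] depth [0.5247064  0.1693829  0.01042833]
plTL [0.43107773 0.31282335 0.01      ] cl [-0.04186999  0.25597407  0.01      ] depth [ 0.42958733  0.31549299 -0.0009752 ]
plTR [0.5175361  0.32445386 0.01      ] cl [0.0453669  0.25576323 0.01      ] depth [0.51763829 0.3267001  0.00189697]
plL [0.45329564 0.14083908 0.01      ] cl [-0.04319859  0.08256571  0.01      ] depth [0.45368721 0.14067328 0.00892944]
plR [0.54132385 0.15259638 0.01      ] cl [0.04561082 0.08226743 0.01      ] depth [5.43144451e-01 1.50821633e-01 1.38295414e-04]
railL [0.46478739 0.21494052 0.034     ] cl [-0.02175644  0.15442194  0.034     ] depth [0.46355447 0.21398476 0.009944
[... 3027 characters left out ...]
665981 0.16047651 0.142     ] [0.01233696 0.0947791  0.142     ]
trig near [0.49085981 0.11579901 0.129     ] [-0.00938029  0.05265927  0.129     ]
trig far [0.48827276 0.13255969 0.129     ] [-0.00966872  0.06961598  0.129     ]
trigL [0.4805947  0.12270335 0.129     ] [-0.0186134   0.06089287  0.129     ]
trigR [0.51722608 0.12908591 0.129     ] [0.01854527 0.06224493 0.129     ]
tabTL [0.43446854 0.14736118 0.078     ] [-0.06096635  0.0915826   0.078     ]
tabTR [0.45802773 0.15179742 0.078     ] [-0.03702306  0.09278044  0.078     ]
tabBL [0.43683814 0.12714299 0.078     ] [-0.06136259  0.07122988  0.078     ]
tabBR [0.4612186  0.13046652 0.078     ] [-0.03675665  0.07121385  0.078     ]
```

View pics/side4.png

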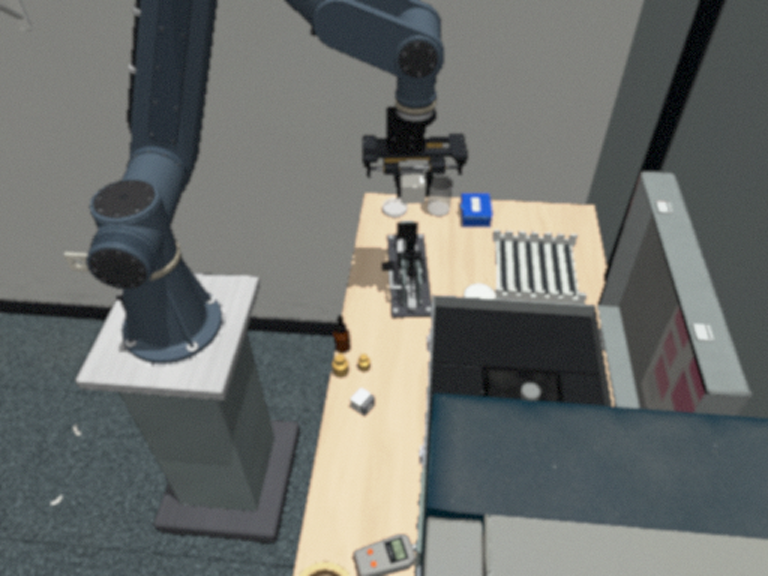

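View pics/scene4.png

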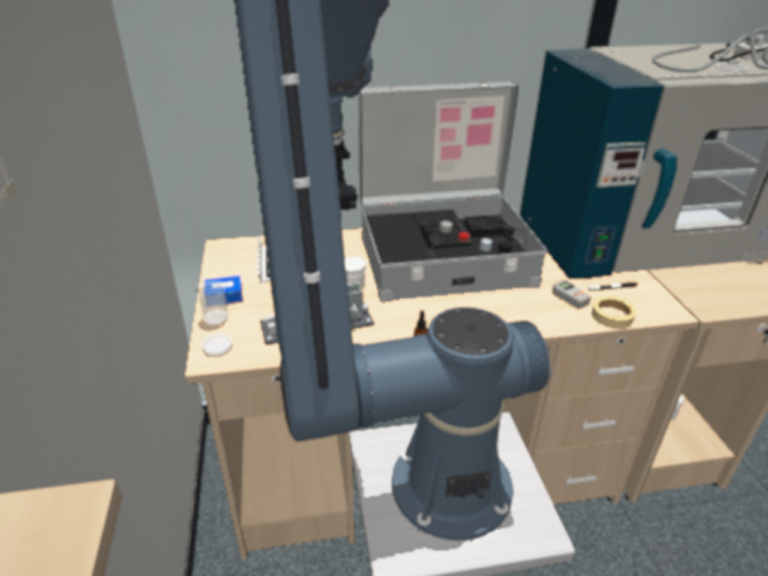

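```bash
python3 - <<'E'
from h import *
for f in ('w3','w4'):
    d=np.load(f+'.npy',allow_pickle=True).item(); W=wpts(d); R=np.array(d['s']['tcp_rot']); p=np.array(d['s']['position'])
    T=(W-p)@R
    u0=260
    for v in range(180,306,8): print(v,T[v,u0-3],end=' ')
    print()
    m=(T[...,2]<-.025)&(T[...,2]>-.045)&(abs(T[...,1])<.03)&(T[...,0]>.015)&(T[...,0]<.06)
    P=T[m]; print(len(P),P.min(0),P.max(0),cv2.minAreaRect(P[:,:2].astype(np.float32)))
E
```

```text
180 [-0.01903429 -0.00179549  0.26339661] 188 [ 0.03867736 -0.00092383 -0.00855305] 196 [ 0.03854903 -0.00088108 -0.02363421] 204 [ 0.03757752 -0.00085496 -0.03344822] 212 [ 0.03454043 -0.00085382 -0.03577583] 220 [ 0.03058319 -0.00086197 -0.03546603] 228 [ 0.02633534 -0.00087221 -0.03468116] 236 [ 0.01978397 -0.00090078 -0.02894876] 244 [ 0.01547119 -0.00090939 -0.02897089] 252 [ 0.01359675 -0.00089955 -0.03405081] 260 [ 0.00958576 -0.00090621 -0.03473944] 268 [ 0.00496277 -0.00091689 -0.03450026] 276 [ 0.03196386 -0.00072116 -0.08640904] 284 [ 0.02948136 -0.00072538 -0.08696442] 292 [ 0.0270569  -0.00072918 -0.08768834] 300 [-0.01376786 -0.00095724 -0.03560171] 
4298 [ 0.01500199 -0.02442314 -0.03702429] [ 0.03919738  0.02175433 -0.02501032] ((0.02709193155169487, -0.0013320446014404297), (0.04617783799767494, 0.02419387921690941), 89.9719467163086)
180 [ 0.01342041 -0.00131917  0.12122236] 188 [ 0.03832885 -0.0009144  -0.00721676] 196 [ 0.03805108 -0.00087336 -0.02191023] 204 [ 0.03756677 -0.00084185 -0.03343153] 212 [ 0.03421603 -0.00084386 -0.034851  ] 220 [ 0.03022413 -0.00085212 -0.03452364] 228 [nan nan nan] 236 [ 0.01979102 -0.00088741 -0.0289769 ] 244 [ 0.01625574 -0.00089    -0.03064975] 252 [ 0.01358451 -0.00088646 -0.03403688] 260 [ 0.00935463 -0.00089468 -0.03431938] 268 [ 0.00517571 -0.00090229 -0.03488071] 276 [ 0.03096075 -0.00071575 -0.08477223] 284 [ 0.02983288 -0.0007113  -0.08751627] 292 [ 0.02733841 -0.00071562 -0.08810677] 300 [-0.01381421 -0.00094439 -0.03554453] 
4300 [ 0.01500047 -0.02425785 -0.03683159] [ 0.03925464  0.02159371 -0.02500535] ((0.0271197110414505, -0.0013290643692016602), (0.04585226997733116, 0.024251854047179222), 89.96774291992188)
```

Call:
move_arm(
  moves=[
    {"hand": 20,"x": 0.9,"y": 0.06,"z": 0,"wx": 0,"wy": 0,"wz": 0},
    {"hand": 20,"x": 0.9,"y": 0,"z": 0,"wx": 0,"wy": 0,"wz": 0},
    {"hand": 20,"x": 0.7,"y": 0,"z": 0.5,"wx": 0,"wy": 0,"wz": 0},
    {"hand": 20,"x": 0.3,"y": 0,"z": 0.8,"wx": 0,"wy": 0,"wz": 0},
    {"hand": 20,"x": 0,"y": 0,"z": 1,"wx": 0,"wy": 0,"wz": 0},
    {"hand": 20,"x": 0,"y": 0,"z": 1,"wx": 0,"wy": 0,"wz": 0},
    {"hand": 20,"x": 0,"y": 0,"z": 1,"wx": 0,"wy": 0,"wz": 0},
    {"hand": 20,"x": 0,"y": 0,"z": 1,"wx": 0,"wy": 0,"wz": 0},
    {"hand": 20,"x": 0,"y": 0,"z": 0.7,"wx": 0,"wy": 0,"wz": 0},
    {"hand": 20,"x": 0,"y": 0,"z": 0,"wx": 0,"wy": 0,"wz": 0},
  ],
)

```text
time_s: 11.0
position: [0.4862, 0.2208, 0.1119]
tcp_rot: [[-0.131, 0.991, -0.006], [0.991, 0.131, -0.002], [-0.001, -0.006, -1.0]]
force: [0.5, -0.8, -0.8]
opening: 0.522
```

```bash
python3 - <<'E'
from h import *
st(); d=cap('wrist'); np.save('w5.npy',d,allow_pickle=True); save(d,'w5.png',sc=1.5)
e=cap('scene'); save(e,'sc5.png',(150,150,290,250),5)
E
```

```text
t 11.0 pos [0.4862 0.2208 0.1119] F [ 0.4536 -0.7593 -0.7982] open 0.5222031620750407
[[-0.1311  0.9913 -0.0057]
 [ 0.9914  0.1311 -0.0017]
 [-0.0009 -0.0059 -1.    ]]
[ 12.4414  32.6854 100.6422  -0.0316  47.0121   4.9278]
```

View pics/w5.png

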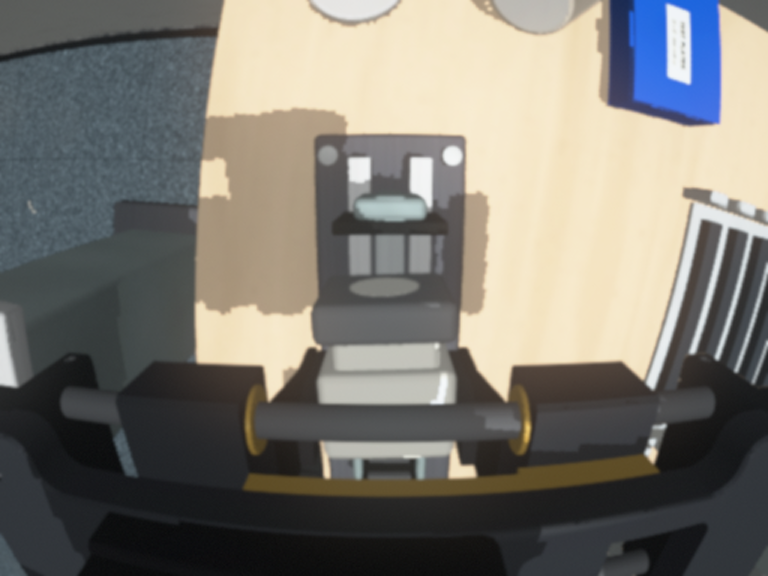

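View pics/sc5.png

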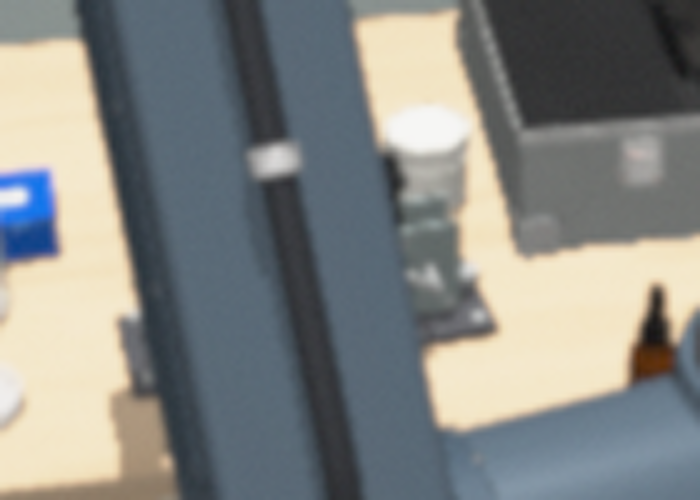

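Call:
move_arm(
  moves=[
    {"hand": 20,"x": 0.07,"y": 0.08,"z": 0.5,"wx": 0,"wy": 0,"wz": 0},
    {"hand": 20,"x": 0,"y": 0,"z": 0.7,"wx": 0,"wy": 0,"wz": 0},
    {"hand": 20,"x": 0,"y": 0,"z": 0.6,"wx": 0,"wy": 0,"wz": 0},
    {"hand": 20,"x": 0,"y": 0,"z": 0.4,"wx": 0,"wy": 0,"wz": 0},
    {"hand": 20,"x": 0,"y": 0,"z": 0.2,"wx": 0,"wy": 0,"wz": 0},
    {"hand": 20,"x": 0,"y": 0,"z": 0,"wx": 0,"wy": 0,"wz": 0},
    {"hand": 20,"x": 0,"y": 0,"z": 0,"wx": 0,"wy": 0,"wz": 0},
  ],
)

```text
time_s: 11.8
position: [0.4901, 0.2246, 0.0545]
tcp_rot: [[-0.133, 0.991, 0.001], [0.991, 0.133, 0.0], [0.0, 0.001, -1.0]]
force: [-0.1, -0.1, -1.3]
opening: 0.534
```

```bash
python3 - <<'E'
from h import *
st(); d=cap('wrist'); np.save('w6.npy',d,allow_pickle=True); save(d,'w6.png',sc=1.5)
E
```

```text
t 11.8 pos [0.4901 0.2246 0.0545] F [-0.1485 -0.0615 -1.2946] open 0.5341852438782855
[[-0.1326  0.9912  0.0011]
 [ 0.9912  0.1326  0.0003]
 [ 0.0001  0.0011 -1.    ]]
[ 12.7354  38.4614 101.9845   0.0008  39.4904   5.1131]
```

View pics/w6.png

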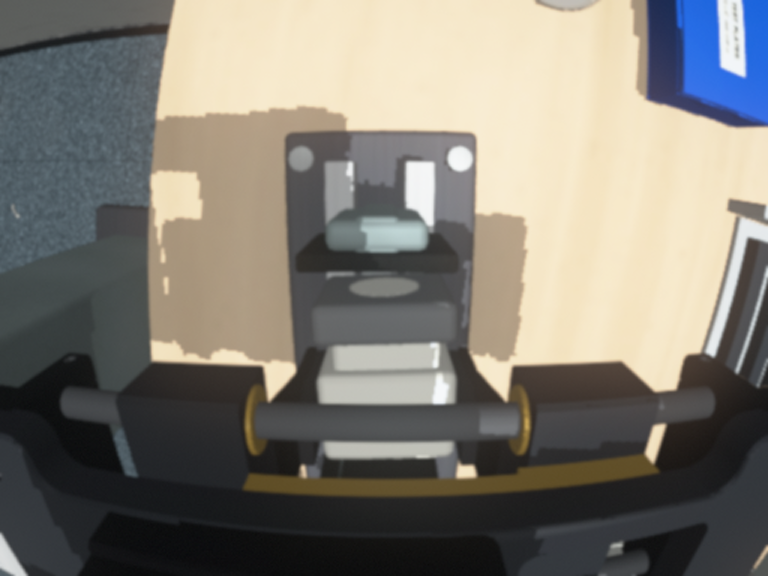

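Call:
move_arm(
  moves=[
    {"hand": 20,"x": -0.05,"y": -0.1,"z": 0.1,"wx": 0,"wy": 0,"wz": 0},
    {"hand": 20,"x": 0,"y": 0,"z": 0.2,"wx": 0,"wy": 0,"wz": 0},
    {"hand": 20,"x": 0,"y": 0,"z": 0.1,"wx": 0,"wy": 0,"wz": 0},
    {"hand": 20,"x": 0,"y": 0,"z": 0,"wx": 0,"wy": 0,"wz": 0},
    {"hand": 20,"x": 0,"y": 0,"z": 0,"wx": 0,"wy": 0,"wz": 0},
  ],
)

```text
time_s: 12.35
position: [0.4872, 0.2229, 0.0439]
tcp_rot: [[-0.133, 0.991, -0.0], [0.991, 0.133, -0.0], [-0.0, -0.0, -1.0]]
force: [0.1, -1.0, -0.8]
opening: 0.529
```

Call:
move_arm(
  moves=[
    {"hand": 20,"x": 0,"y": 0,"z": 0.04,"wx": 0,"wy": 0,"wz": 0},
    {"hand": 20,"x": 0,"y": 0,"z": 0,"wx": 0,"wy": 0,"wz": 0},
    {"hand": 20,"x": 0,"y": 0,"z": 0,"wx": 0,"wy": 0,"wz": 0},
  ],
)

```text
time_s: 12.65
position: [0.4875, 0.2229, 0.0432]
tcp_rot: [[-0.133, 0.991, 0.0], [0.991, 0.133, 0.0], [0.0, 0.001, -1.0]]
force: [0.7, -0.0, 0.3]
opening: 0.529
```

Call:
move_arm(
  moves=[
    {"hand": 50,"x": 0,"y": 0,"z": 0,"wx": 0,"wy": 0,"wz": 0},
    {"hand": 60,"x": 0,"y": 0,"z": 0,"wx": 0,"wy": 0,"wz": 0},
    {"hand": 80,"x": 0,"y": 0,"z": 0,"wx": 0,"wy": 0,"wz": 0},
    {"hand": 87,"x": 0,"y": 0,"z": 0,"wx": 0,"wy": 0,"wz": 0},
    {"hand": 87,"x": 0,"y": 0,"z": 0,"wx": 0,"wy": 0,"wz": 0},
    {"hand": 87,"x": 0,"y": 0,"z": -0.3,"wx": 0,"wy": 0,"wz": 0},
    {"hand": 87,"x": 0,"y": 0,"z": -0.6,"wx": 0,"wy": 0,"wz": 0},
    {"hand": 87,"x": 0,"y": 0,"z": -1,"wx": 0,"wy": 0,"wz": 0},
    {"hand": 87,"x": 0,"y": 0,"z": -1,"wx": 0,"wy": 0,"wz": 0},
    {"hand": 87,"x": 0,"y": 0,"z": -1,"wx": 0,"wy": 0,"wz": 0},
    {"hand": 87,"x": 0,"y": 0,"z": -1,"wx": 0,"wy": 0,"wz": 0},
    {"hand": 87,"x": 0,"y": 0,"z": -1,"wx": 0,"wy": 0,"wz": 0},
    {"hand": 87,"x": 0,"y": 0,"z": 0,"wx": 0,"wy": 0,"wz": 0},
  ],
)

```text
time_s: 13.95
position: [0.4896, 0.2235, 0.1944]
tcp_rot: [[-0.133, 0.991, 0.008], [0.991, 0.133, 0.002], [0.001, 0.008, -1.0]]
force: [-0.6, -0.4, -0.4]
opening: 1.0
```

```bash
python3 - <<'E'
from h import *
st(); d=cap('wrist'); np.save('w7.npy',d,allow_pickle=True); save(d,'w7.png',sc=1.5)
E
```

```text
t 13.95 pos [0.4896 0.2235 0.1944] F [-0.6383 -0.4276 -0.3696] open 1.0004833456342668
[[-0.1328  0.9911  0.008 ]
 [ 0.9911  0.1328  0.0019]
 [ 0.0008  0.0082 -1.    ]]
[12.634  25.505  96.6468  0.0055 57.3758  4.9982]
```

View pics/w7.png

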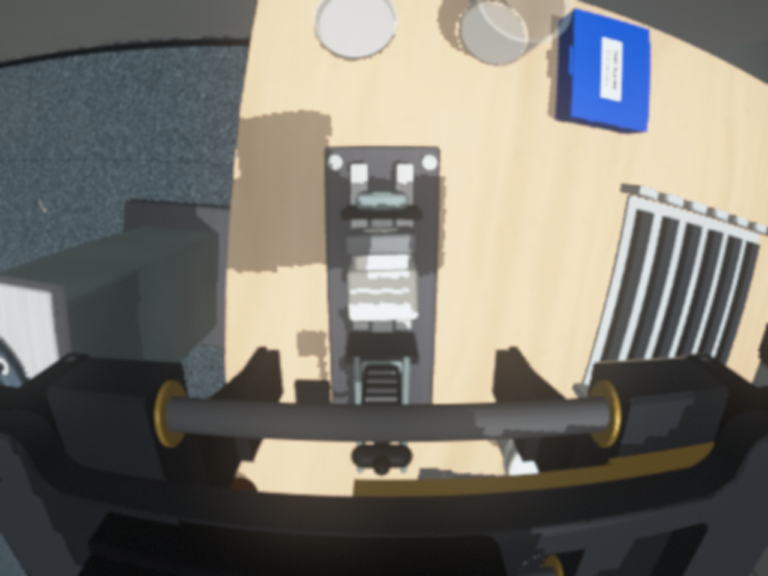

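Call:
move_arm(
  moves=[
    {"hand": 87,"x": -0.9,"y": 0,"z": 0,"wx": 0,"wy": 0,"wz": 0},
    {"hand": 87,"x": -0.9,"y": 0,"z": 0,"wx": 0,"wy": 0,"wz": 0},
    {"hand": 87,"x": -0.8,"y": 0,"z": 0,"wx": 0,"wy": 0,"wz": 0},
    {"hand": 87,"x": 0,"y": 0,"z": 0,"wx": 0,"wy": 0,"wz": 8.5},
    {"hand": 87,"x": 0,"y": 0,"z": 0,"wx": 0,"wy": 0,"wz": 8.5},
    {"hand": 87,"x": 0,"y": 0,"z": 0,"wx": 0,"wy": 0,"wz": 8.5},
    {"hand": 87,"x": 0,"y": 0,"z": 0,"wx": 0,"wy": 0,"wz": 8.5},
    {"hand": 87,"x": 0,"y": 0,"z": 0,"wx": 0,"wy": 0,"wz": 8.5},
    {"hand": 87,"x": 0,"y": 0,"z": 0,"wx": 0,"wy": 0,"wz": 8.5},
    {"hand": 87,"x": 0,"y": 0,"z": 0,"wx": 0,"wy": 0,"wz": 8.5},
    {"hand": 87,"x": 0,"y": 0,"z": 0,"wx": 0,"wy": 0,"wz": 8.5},
    {"hand": 87,"x": 0,"y": 0,"z": 0,"wx": 0,"wy": 0,"wz": 8.5},
    {"hand": 87,"x": 0,"y": 0,"z": 0,"wx": 0,"wy": 0,"wz": 8.5},
    {"hand": 87,"x": 0,"y": 0,"z": 0,"wx": 0,"wy": 0,"wz": 5},
    {"hand": 87,"x": 0,"y": 0,"z": 0,"wx": 0,"wy": 0,"wz": 0},
    {"hand": 87,"x": 0,"y": 0,"z": 0,"wx": 0,"wy": 0,"wz": 0},
  ],
)

```text
time_s: 15.6
position: [0.4951, 0.1583, 0.1897]
tcp_rot: [[0.991, 0.135, -0.002], [0.135, -0.991, -0.0], [-0.002, -0.0, -1.0]]
force: [-0.6, 0.2, 0.6]
opening: 1.001
```

```bash
python3 - <<'E'
from h import *
st(); d=cap('wrist'); np.save('w8.npy',d,allow_pickle=True); save(d,'w8.png',sc=1.5)
for n in ('side','scene'):
    e=cap(n); save(e,n+'8.png',(130,110,330,270),4)
W=wpts(d)
o=np.array([.5073,.0649]); t=np.radians(97.7); uy=np.array([np.cos(t),np.sin(t)]); ux=np.array([uy[1],-uy[0]])
C=np.stack([(W[...,:2]-o)@ux,(W[...,:2]-o)@uy,W[...,2]],-1)
for lo,hi in ((.138,.146),(.115,.125),(.125,.138)):
    m=(abs(C[...,0])<.04)&(C[...,1]>0.02)&(C[...,1]<.14)&(C[...,2]>lo)&(C[...,2]<hi); P=C[m]
    g=P[P[:,1]>.08]; tr=P[P[:,1]<=.08]
    for k,q in (('grip',g),('trig',tr)):
        if len(q): print(lo,k,len(q),np.percentile(q,2,axis=0),np.percentile(q,98,axis=0))
m=(C[...,0]<-.03)&(C[...,0]>-.075)&(C[...,1]>.06)&(C[...,1]<.105)&(C[...,2]>.07)&(C[...,2]<.085); P=C[m]
if len(P): print('tab',len(P),P.min(0),P.max(0),P.mean(0))
p=np.array(d['s']['position']); print('tcp cl',(p[:2]-o)@ux,(p[:2]-o)@uy)
E
```

```text
t 15.6 pos [0.4951 0.1583 0.1897] F [-0.5529  0.1658  0.6298] open 1.0013847172578814
[[ 0.9909  0.1345 -0.0021]
 [ 0.1345 -0.9909 -0.0002]
 [-0.0021 -0.0001 -1.    ]]
[ 5.405  24.8007 99.0294  0.0006 56.2926 87.6726]
0.138 grip 711 [-0.0098  0.0928  0.1383] [0.0119 0.1115 0.143 ]
0.138 trig 60 [-0.0027  0.0602  0.1381] [0.0038 0.0674 0.1399]
0.115 grip 83 [0.0082 0.0925 0.1152] [0.0121 0.1127 0.1246]
0.115 trig 84 [-0.0136  0.0556  0.1216] [0.0195 0.0715 0.1249]
0.125 grip 171 [-0.0069  0.0926  0.1253] [0.0122 0.1136 0.1378]
0.125 trig 682 [-0.0163  0.0565  0.1252] [0.018  0.0706 0.1377]
tab 548 [-0.0619  0.0674  0.07  ] [-0.0358  0.0933  0.0803] [-0.048   0.0822  0.0774]
tcp cl 0.0004651771803320498 0.09423303620732805
```

View pics/w8.png

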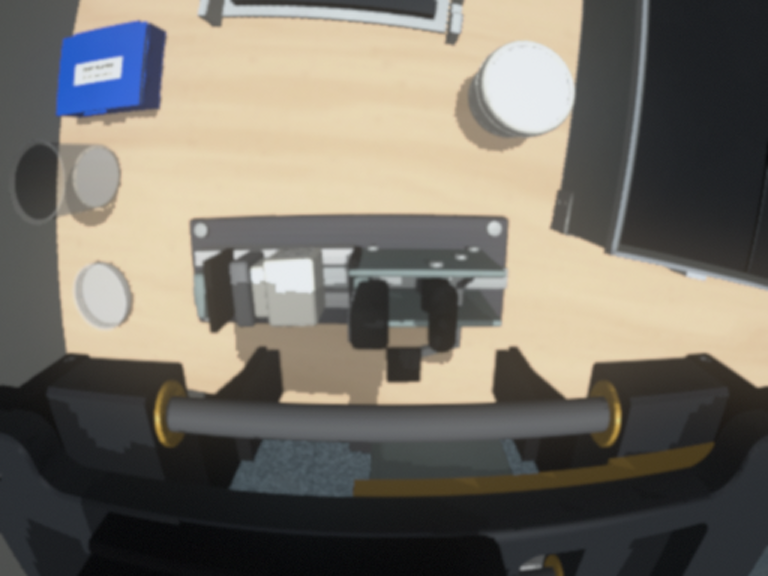

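View pics/side8.png

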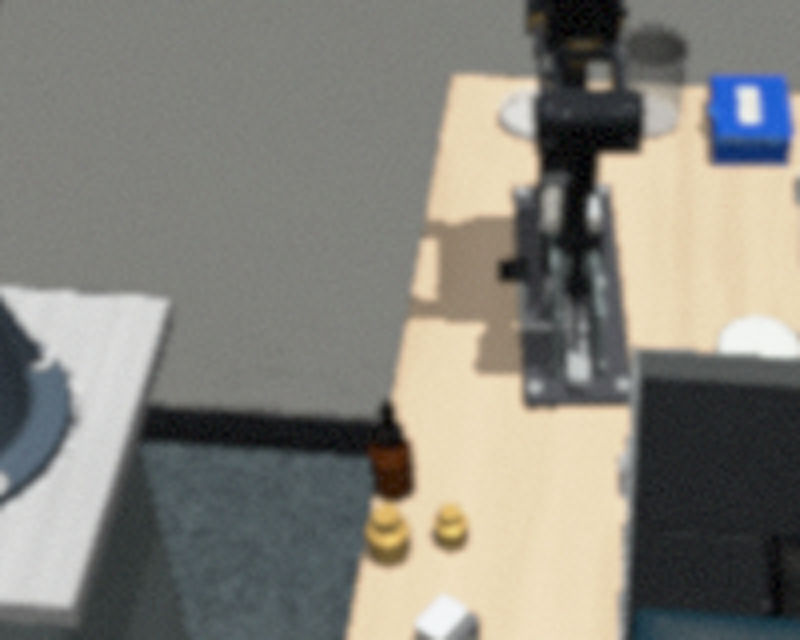

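View pics/scene8.png

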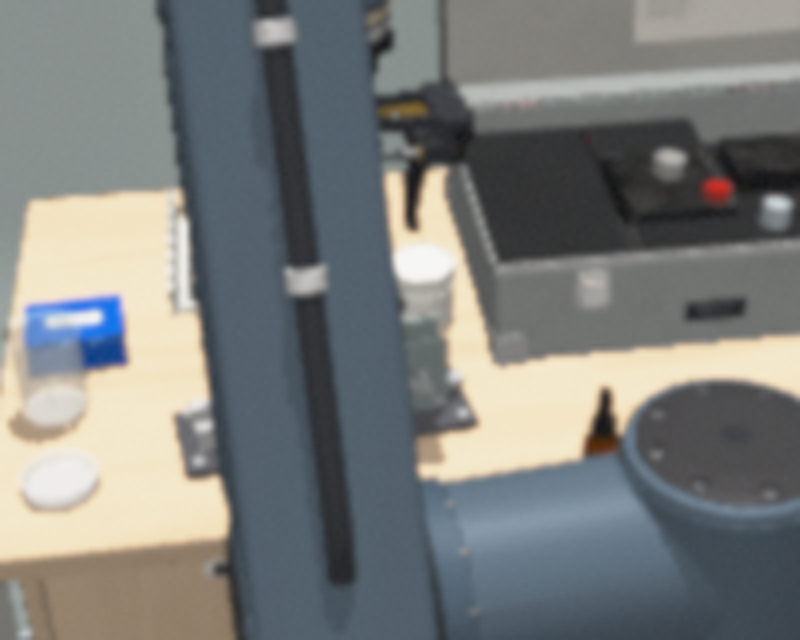

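Call:
move_arm(
  moves=[
    {"hand": 87,"x": 0.02,"y": 0,"z": 0.6,"wx": 0,"wy": 0,"wz": 0},
    {"hand": 87,"x": 0,"y": 0,"z": 0.9,"wx": 0,"wy": 0,"wz": 0},
    {"hand": 87,"x": 0,"y": 0,"z": 0.9,"wx": 0,"wy": 0,"wz": 0},
    {"hand": 87,"x": 0,"y": 0,"z": 0.7,"wx": 0,"wy": 0,"wz": 0},
    {"hand": 87,"x": 0,"y": 0,"z": 0.35,"wx": 0,"wy": 0,"wz": 0},
    {"hand": 87,"x": 0,"y": 0,"z": 0,"wx": 0,"wy": 0,"wz": 0},
    {"hand": 87,"x": 0,"y": 0,"z": 0,"wx": 0,"wy": 0,"wz": 0},
  ],
)

```text
time_s: 16.45
position: [0.4969, 0.1586, 0.1047]
tcp_rot: [[0.991, 0.133, 0.001], [0.133, -0.991, 0.0], [0.001, 0.0, -1.0]]
force: [0.3, 0.1, 0.5]
opening: 1.001
```

Call:
move_arm(
  moves=[
    {"hand": 34,"x": 0,"y": 0,"z": 0,"wx": 0,"wy": 0,"wz": 0},
    {"hand": 34,"x": 0,"y": 0,"z": 0,"wx": 0,"wy": 0,"wz": 0},
    {"hand": 34,"x": 0,"y": 0,"z": 0,"wx": 0,"wy": 0,"wz": 0},
    {"hand": 34,"x": 0,"y": 0,"z": 0,"wx": 0,"wy": 0,"wz": 0},
    {"hand": 34,"x": 0,"y": 0,"z": 0,"wx": 0,"wy": 0,"wz": 0},
    {"hand": 34,"x": 0,"y": 0,"z": 0,"wx": 0,"wy": 0,"wz": 0},
    {"hand": 34,"x": 0,"y": 0,"z": 0,"wx": 0,"wy": 0,"wz": 0},
  ],
)

```text
time_s: 17.15
position: [0.4971, 0.1577, 0.1046]
tcp_rot: [[0.991, 0.132, 0.001], [0.132, -0.991, -0.001], [0.001, 0.001, -1.0]]
force: [1.6, -3.5, -0.6]
opening: 0.46
```

```bash
python3 - <<'E'
from h import *
st(); d=cap('wrist'); np.save('w9.npy',d,allow_pickle=True); save(d,'w9.png',sc=1.5)
E
```

```text
t 17.15 pos [0.4971 0.1577 0.1046] F [ 1.5695 -3.5482 -0.5695] open 0.46009144938133334
[[ 0.9912  0.1324  0.0014]
 [ 0.1324 -0.9912 -0.0007]
 [ 0.0013  0.0008 -1.    ]]
[  5.3438  32.5714 103.0131  -0.0642  44.3391  87.7842]
```

View pics/w9.png

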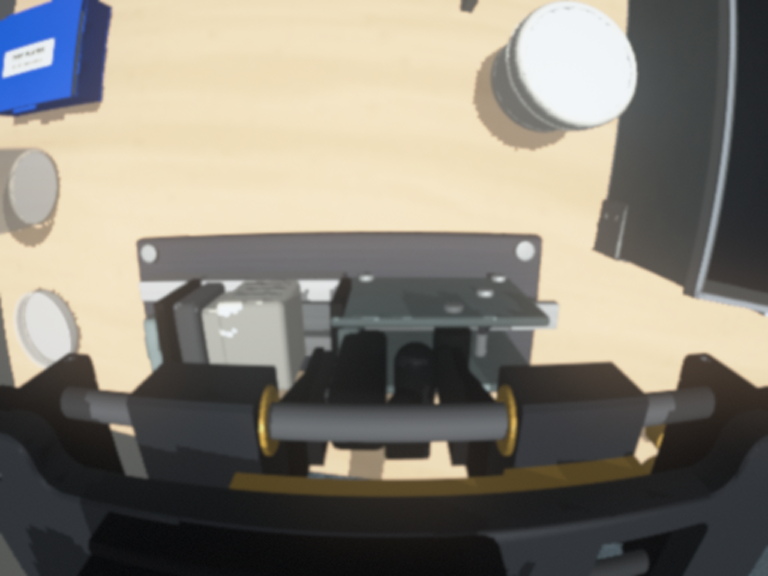

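Call:
move_arm(
  moves=[
    {"hand": 34,"x": 0,"y": 0,"z": 0,"wx": 0,"wy": 0,"wz": 0},
    {"hand": 34,"x": 0,"y": 0,"z": 0,"wx": 0,"wy": 0,"wz": 0},
  ],
)

```text
time_s: 17.4
position: [0.4971, 0.1579, 0.1046]
tcp_rot: [[0.991, 0.133, 0.001], [0.133, -0.991, -0.001], [0.001, 0.001, -1.0]]
force: [0.8, -5.8, 1.1]
opening: 0.458
```

Call:
move_arm(
  moves=[
    {"hand": 87,"x": 0,"y": 0,"z": 0,"wx": 0,"wy": 0,"wz": 0},
    {"hand": 87,"x": 0,"y": 0,"z": 0,"wx": 0,"wy": 0,"wz": 0},
    {"hand": 87,"x": 0,"y": 0,"z": 0,"wx": 0,"wy": 0,"wz": 0},
    {"hand": 87,"x": 0,"y": 0,"z": 0,"wx": 0,"wy": 0,"wz": 0},
    {"hand": 87,"x": 0,"y": 0,"z": 0,"wx": 0,"wy": 0,"wz": 0},
    {"hand": 87,"x": 0,"y": 0,"z": 0,"wx": 0,"wy": 0,"wz": 0},
    {"hand": 87,"x": 0,"y": 0,"z": 0,"wx": 0,"wy": 0,"wz": 0},
  ],
)

```text
time_s: 18.1
position: [0.4959, 0.1588, 0.1041]
tcp_rot: [[0.991, 0.133, -0.001], [0.133, -0.991, 0.0], [-0.001, -0.0, -1.0]]
force: [0.3, 0.1, 0.3]
opening: 0.969
```

```bash
cat >>h.py <<'E'
def clm(d):
    W=wpts(d); o=np.array([.5073,.0649]); t=np.radians(97.7); uy=np.array([np.cos(t),np.sin(t)]); ux=np.array([uy[1],-uy[0]])
    C=np.stack([(W[...,:2]-o)@ux,(W[...,:2]-o)@uy,W[...,2]],-1); C[...,0]-=.0012; C[...,1]-=.162; return C
E
python3 - <<'E'
from h import *
st(); d=cap('wrist'); np.save('w10.npy',d,allow_pickle=True); save(d,'w10.png',sc=1.5)
C=clm(d); m=(abs(C[...,0])<.03)&(C[...,2]>.06)&(C[...,2]<.095)&(C[...,1]>-.04)&(C[...,1]<.07); P=C[m]; print(np.histogram(P[:,1],np.arange(-.04,.07,.004)))
E
```

```text
t 18.1 pos [0.4959 0.1588 0.1041] F [0.3455 0.0723 0.3152] open 0.9685003447996943
[[ 0.9912  0.1326 -0.001 ]
 [ 0.1326 -0.9912  0.0004]
 [-0.001  -0.0005 -1.    ]]
[  5.4323  32.6143 103.0615   0.0374  44.3822  87.787 ]
(array([  0,   0,   0,   0, 552, 250, 220, 203, 225, 260, 275, 306, 148,
       215, 225, 495, 309, 282, 391, 300, 106, 144,  86,   0,   0,   0,
         0]), array([-0.04 , -0.036, -0.032, -0.028, -0.024, -0.02 , -0.016, -0.012,
       -0.008, -0.004, -0.   ,  0.004,  0.008,  0.012,  0.016,  0.02 ,
        0.024,  0.028,  0.032,  0.036,  0.04 ,  0.044,  0.048,  0.052,
        0.056,  0.06 ,  0.064,  0.068]))
```

View pics/w10.png

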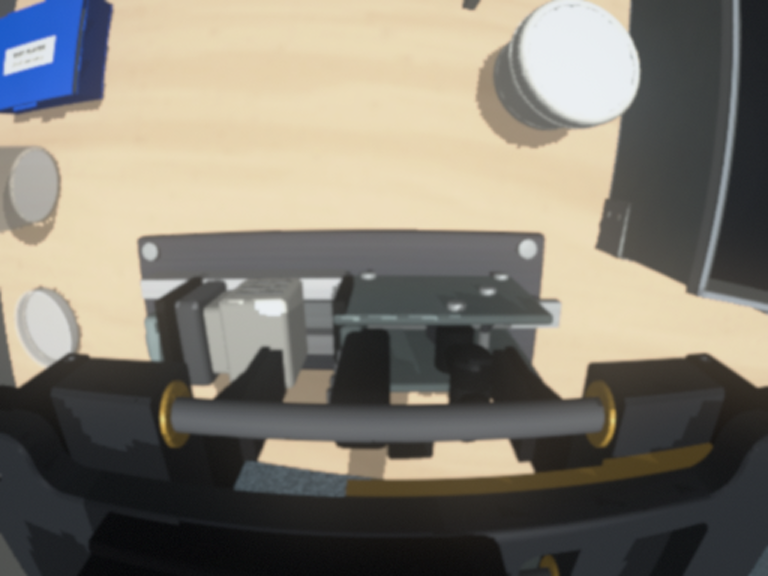

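Call:
move_arm(
  moves=[
    {"hand": 34,"x": 0,"y": 0,"z": 0,"wx": 0,"wy": 0,"wz": 0},
    {"hand": 34,"x": 0,"y": 0,"z": 0,"wx": 0,"wy": 0,"wz": 0},
    {"hand": 34,"x": 0,"y": 0,"z": 0,"wx": 0,"wy": 0,"wz": 0},
    {"hand": 34,"x": 0,"y": 0,"z": 0,"wx": 0,"wy": 0,"wz": 0},
    {"hand": 34,"x": 0,"y": 0,"z": 0,"wx": 0,"wy": 0,"wz": 0},
    {"hand": 34,"x": 0,"y": 0,"z": 0,"wx": 0,"wy": 0,"wz": 0},
    {"hand": 34,"x": 0,"y": 0,"z": 0,"wx": 0,"wy": 0,"wz": 0},
    {"hand": 34,"x": 0,"y": 0,"z": 0,"wx": 0,"wy": 0,"wz": 0},
    {"hand": 34,"x": 0,"y": 0,"z": 0,"wx": 0,"wy": 0,"wz": 0},
  ],
)

```text
time_s: 19.05
position: [0.4964, 0.1577, 0.1041]
tcp_rot: [[0.991, 0.133, -0.0], [0.133, -0.991, -0.002], [-0.0, 0.002, -1.0]]
force: [0.5, -5.3, -1.8]
opening: 0.463
```

Call:
move_arm(
  moves=[
    {"hand": 87,"x": 0,"y": 0,"z": 0,"wx": 0,"wy": 0,"wz": 0},
    {"hand": 87,"x": 0,"y": 0,"z": 0,"wx": 0,"wy": 0,"wz": 0},
    {"hand": 87,"x": 0,"y": 0,"z": 0,"wx": 0,"wy": 0,"wz": 0},
    {"hand": 87,"x": 0,"y": 0,"z": 0,"wx": 0,"wy": 0,"wz": 0},
    {"hand": 87,"x": 0,"y": 0,"z": 0,"wx": 0,"wy": 0,"wz": 0},
    {"hand": 87,"x": 0,"y": 0,"z": 0,"wx": 0,"wy": 0,"wz": 0},
    {"hand": 87,"x": 0,"y": 0,"z": 0,"wx": 0,"wy": 0,"wz": 0},
    {"hand": 87,"x": 0,"y": 0,"z": 0,"wx": 0,"wy": 0,"wz": 0},
  ],
)

```text
time_s: 19.85
position: [0.4963, 0.1587, 0.1042]
tcp_rot: [[0.991, 0.133, -0.0], [0.133, -0.991, 0.0], [-0.0, -0.0, -1.0]]
force: [0.6, 0.7, 0.3]
opening: 0.988
```

```bash
python3 - <<'E'
from h import *
st(); d=cap('wrist'); np.save('w11.npy',d,allow_pickle=True); save(d,'w11.png',(80,150,300,290),3.5)
E
```

```text
t 19.85 pos [0.4963 0.1587 0.1042] F [0.5703 0.6957 0.2994] open 0.9880092342327036
[[ 0.9912  0.1327 -0.0002]
 [ 0.1327 -0.9912  0.0003]
 [-0.0002 -0.0003 -1.    ]]
[  5.4249  32.6073 103.0398   0.0223  44.3647  87.7857]
```

View pics/w11.png

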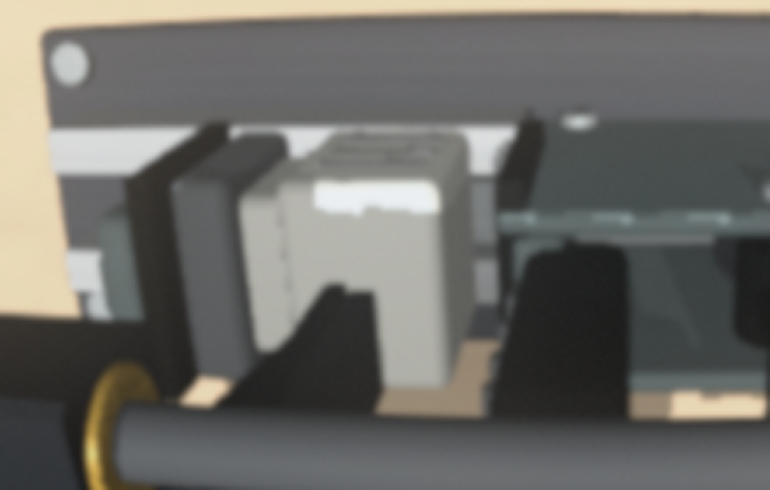

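Call:
move_arm(
  moves=[
    {"hand": 34,"x": 0,"y": 0,"z": 0,"wx": 0,"wy": 0,"wz": 0},
    {"hand": 34,"x": 0,"y": 0,"z": 0,"wx": 0,"wy": 0,"wz": 0},
    {"hand": 34,"x": 0,"y": 0,"z": 0,"wx": 0,"wy": 0,"wz": 0},
    {"hand": 34,"x": 0,"y": 0,"z": 0,"wx": 0,"wy": 0,"wz": 0},
    {"hand": 34,"x": 0,"y": 0,"z": 0,"wx": 0,"wy": 0,"wz": 0},
    {"hand": 34,"x": 0,"y": 0,"z": 0,"wx": 0,"wy": 0,"wz": 0},
    {"hand": 34,"x": 0,"y": 0,"z": 0,"wx": 0,"wy": 0,"wz": 0},
    {"hand": 34,"x": 0,"y": 0,"z": 0,"wx": 0,"wy": 0,"wz": 0},
    {"hand": 34,"x": 0,"y": 0,"z": 0,"wx": 0,"wy": 0,"wz": 0},
  ],
)

```text
time_s: 20.8
position: [0.4965, 0.1577, 0.1042]
tcp_rot: [[0.991, 0.133, 0.0], [0.133, -0.991, -0.002], [-0.0, 0.002, -1.0]]
force: [-0.1, -5.5, -0.1]
opening: 0.458
```

Call:
move_arm(
  moves=[
    {"hand": 87,"x": 0,"y": 0,"z": 0,"wx": 0,"wy": 0,"wz": 0},
    {"hand": 87,"x": 0,"y": 0,"z": 0,"wx": 0,"wy": 0,"wz": 0},
    {"hand": 87,"x": 0,"y": 0,"z": 0,"wx": 0,"wy": 0,"wz": 0},
    {"hand": 87,"x": 0,"y": 0,"z": 0,"wx": 0,"wy": 0,"wz": 0},
    {"hand": 87,"x": 0,"y": 0,"z": 0,"wx": 0,"wy": 0,"wz": 0},
    {"hand": 87,"x": 0,"y": 0,"z": 0,"wx": 0,"wy": 0,"wz": 0},
    {"hand": 87,"x": 0,"y": 0,"z": 0,"wx": 0,"wy": 0,"wz": 0},
    {"hand": 87,"x": 0,"y": 0,"z": 0,"wx": 0,"wy": 0,"wz": 0},
  ],
)

```text
time_s: 21.6
position: [0.4963, 0.1587, 0.1042]
tcp_rot: [[0.991, 0.133, -0.0], [0.133, -0.991, 0.0], [-0.0, -0.0, -1.0]]
force: [-0.1, -0.9, 1.1]
opening: 0.986
```

Call:
move_arm(
  moves=[
    {"hand": 34,"x": 0,"y": 0,"z": 0,"wx": 0,"wy": 0,"wz": 0},
    {"hand": 34,"x": 0,"y": 0,"z": 0,"wx": 0,"wy": 0,"wz": 0},
    {"hand": 34,"x": 0,"y": 0,"z": 0,"wx": 0,"wy": 0,"wz": 0},
    {"hand": 34,"x": 0,"y": 0,"z": 0,"wx": 0,"wy": 0,"wz": 0},
    {"hand": 34,"x": 0,"y": 0,"z": 0,"wx": 0,"wy": 0,"wz": 0},
    {"hand": 34,"x": 0,"y": 0,"z": 0,"wx": 0,"wy": 0,"wz": 0},
    {"hand": 34,"x": 0,"y": 0,"z": 0,"wx": 0,"wy": 0,"wz": 0},
    {"hand": 34,"x": 0,"y": 0,"z": 0,"wx": 0,"wy": 0,"wz": 0},
    {"hand": 34,"x": 0,"y": 0,"z": 0,"wx": 0,"wy": 0,"wz": 0},
  ],
)

```text
time_s: 22.5
position: [0.4964, 0.1577, 0.1043]
tcp_rot: [[0.991, 0.133, -0.0], [0.133, -0.991, -0.002], [-0.0, 0.002, -1.0]]
force: [0.2, -5.8, 0.5]
opening: 0.465
```

Call:
move_arm(
  moves=[
    {"hand": 87,"x": 0,"y": 0,"z": 0,"wx": 0,"wy": 0,"wz": 0},
    {"hand": 87,"x": 0,"y": 0,"z": 0,"wx": 0,"wy": 0,"wz": 0},
    {"hand": 87,"x": 0,"y": 0,"z": 0,"wx": 0,"wy": 0,"wz": 0},
    {"hand": 87,"x": 0,"y": 0,"z": 0,"wx": 0,"wy": 0,"wz": 0},
    {"hand": 87,"x": 0,"y": 0,"z": 0,"wx": 0,"wy": 0,"wz": 0},
    {"hand": 87,"x": 0,"y": 0,"z": 0,"wx": 0,"wy": 0,"wz": 0},
    {"hand": 87,"x": 0,"y": 0,"z": 0,"wx": 0,"wy": 0,"wz": 0},
    {"hand": 87,"x": 0,"y": 0,"z": 0,"wx": 0,"wy": 0,"wz": 0},
  ],
)

```text
time_s: 23.3
position: [0.4963, 0.1587, 0.1042]
tcp_rot: [[0.991, 0.133, -0.0], [0.133, -0.991, 0.0], [-0.0, -0.0, -1.0]]
force: [-0.6, -0.2, -0.0]
opening: 0.989
```

```bash
python3 - <<'E'
from h import *
st(); d=cap('wrist'); np.save('w12.npy',d,allow_pickle=True); save(d,'w12.png',(80,150,300,290),3.5)
E
```

```text
t 23.3 pos [0.4963 0.1587 0.1042] F [-0.6027 -0.172  -0.0269] open 0.9887338231918481
[[ 0.9912  0.1327 -0.0002]
 [ 0.1327 -0.9912  0.0002]
 [-0.0002 -0.0003 -1.    ]]
[  5.4279  32.6081 103.0384   0.0211  44.3652  87.7884]
```

View pics/w12.png

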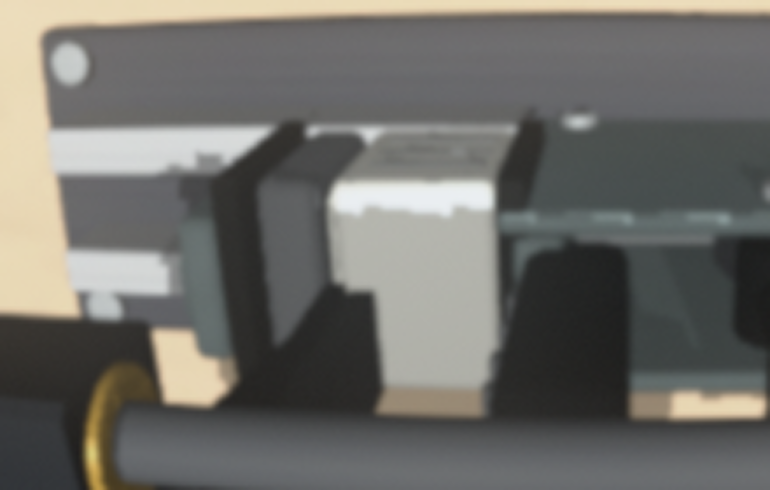

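Call:
move_arm(
  moves=[
    {"hand": 34,"x": 0,"y": 0,"z": 0,"wx": 0,"wy": 0,"wz": 0},
    {"hand": 34,"x": 0,"y": 0,"z": 0,"wx": 0,"wy": 0,"wz": 0},
    {"hand": 34,"x": 0,"y": 0,"z": 0,"wx": 0,"wy": 0,"wz": 0},
    {"hand": 34,"x": 0,"y": 0,"z": 0,"wx": 0,"wy": 0,"wz": 0},
    {"hand": 34,"x": 0,"y": 0,"z": 0,"wx": 0,"wy": 0,"wz": 0},
    {"hand": 34,"x": 0,"y": 0,"z": 0,"wx": 0,"wy": 0,"wz": 0},
    {"hand": 34,"x": 0,"y": 0,"z": 0,"wx": 0,"wy": 0,"wz": 0},
    {"hand": 34,"x": 0,"y": 0,"z": 0,"wx": 0,"wy": 0,"wz": 0},
    {"hand": 34,"x": 0,"y": 0,"z": 0,"wx": 0,"wy": 0,"wz": 0},
  ],
)

```text
time_s: 24.25
position: [0.4968, 0.1546, 0.1046]
tcp_rot: [[0.991, 0.136, 0.0], [0.136, -0.991, -0.007], [-0.001, 0.007, -1.0]]
force: [0.9, -14.3, 3.6]
opening: 0.534
```

Call:
move_arm(
  moves=[
    {"hand": 87,"x": 0,"y": 0,"z": 0,"wx": 0,"wy": 0,"wz": 0},
    {"hand": 87,"x": 0,"y": 0,"z": 0,"wx": 0,"wy": 0,"wz": 0},
    {"hand": 87,"x": 0,"y": 0,"z": 0,"wx": 0,"wy": 0,"wz": 0},
    {"hand": 87,"x": 0,"y": 0,"z": 0,"wx": 0,"wy": 0,"wz": 0},
    {"hand": 87,"x": 0,"y": 0,"z": 0,"wx": 0,"wy": 0,"wz": 0},
    {"hand": 87,"x": 0,"y": 0,"z": 0,"wx": 0,"wy": 0,"wz": 0},
    {"hand": 87,"x": 0,"y": 0,"z": 0,"wx": 0,"wy": 0,"wz": 0},
    {"hand": 87,"x": 0,"y": 0,"z": 0,"wx": 0,"wy": 0,"wz": 0},
  ],
)

```text
time_s: 25.05
position: [0.4963, 0.1588, 0.1042]
tcp_rot: [[0.991, 0.133, -0.0], [0.133, -0.991, 0.0], [-0.0, -0.0, -1.0]]
force: [0.8, 0.2, -0.1]
opening: 0.995
```

```bash
python3 - <<'E'
from h import *
st(); d=cap('wrist'); np.save('w13.npy',d,allow_pickle=True); save(d,'w13.png',(80,150,300,290),3.5)
E
```

```text
t 25.05 pos [0.4963 0.1588 0.1042] F [ 0.7609  0.2339 -0.1247] open 0.9946020280163541
[[ 0.9911  0.1329 -0.0001]
 [ 0.1329 -0.9911  0.0001]
 [-0.0001 -0.0001 -1.    ]]
[  5.4344  32.6047 103.0363   0.0109  44.3657  87.7876]
```

View pics/w13.png

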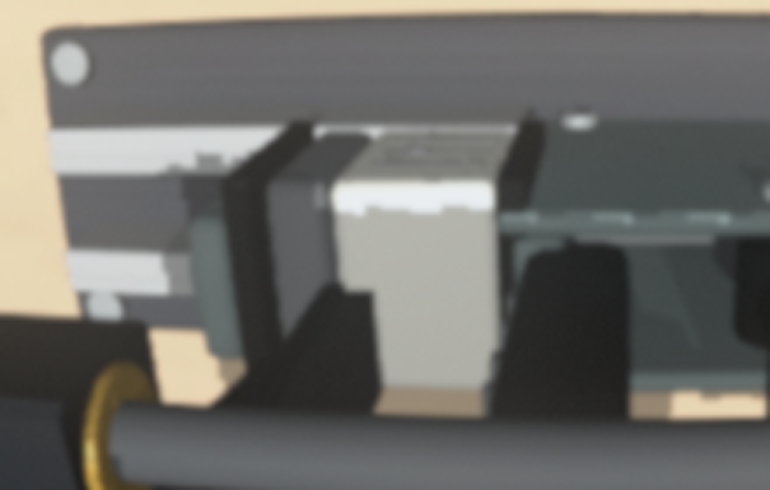

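Call:
move_arm(
  moves=[
    {"hand": 34,"x": 0,"y": 0,"z": 0,"wx": 0,"wy": 0,"wz": 0},
    {"hand": 34,"x": 0,"y": 0,"z": 0,"wx": 0,"wy": 0,"wz": 0},
    {"hand": 34,"x": 0,"y": 0,"z": 0,"wx": 0,"wy": 0,"wz": 0},
    {"hand": 34,"x": 0,"y": 0,"z": 0,"wx": 0,"wy": 0,"wz": 0},
    {"hand": 34,"x": 0,"y": 0,"z": 0,"wx": 0,"wy": 0,"wz": 0},
    {"hand": 34,"x": 0,"y": 0,"z": 0,"wx": 0,"wy": 0,"wz": 0},
    {"hand": 34,"x": 0,"y": 0,"z": 0,"wx": 0,"wy": 0,"wz": 0},
    {"hand": 34,"x": 0,"y": 0,"z": 0,"wx": 0,"wy": 0,"wz": 0},
    {"hand": 34,"x": 0,"y": 0,"z": 0,"wx": 0,"wy": 0,"wz": 0},
    {"hand": 34,"x": 0,"y": 0,"z": 0,"wx": 0,"wy": 0,"wz": 0},
    {"hand": 34,"x": 0,"y": 0,"z": 0,"wx": 0,"wy": 0,"wz": 0},
    {"hand": 34,"x": 0,"y": 0,"z": 0,"wx": 0,"wy": 0,"wz": 0},
  ],
)

```text
time_s: 26.3
position: [0.4969, 0.1541, 0.1047]
tcp_rot: [[0.991, 0.137, 0.0], [0.137, -0.991, -0.008], [-0.001, 0.008, -1.0]]
force: [0.5, -15.8, 3.5]
opening: 0.548
```

Call:
move_arm(
  moves=[
    {"hand": 87,"x": 0,"y": 0,"z": 0,"wx": 0,"wy": 0,"wz": 0},
    {"hand": 87,"x": 0,"y": 0,"z": 0,"wx": 0,"wy": 0,"wz": 0},
    {"hand": 87,"x": 0,"y": 0,"z": 0,"wx": 0,"wy": 0,"wz": 0},
    {"hand": 87,"x": 0,"y": 0,"z": 0,"wx": 0,"wy": 0,"wz": 0},
    {"hand": 87,"x": 0,"y": 0,"z": 0,"wx": 0,"wy": 0,"wz": 0},
    {"hand": 87,"x": 0,"y": 0,"z": 0,"wx": 0,"wy": 0,"wz": 0},
    {"hand": 87,"x": 0,"y": 0,"z": -0.5,"wx": 0,"wy": 0,"wz": 0},
    {"hand": 87,"x": 0,"y": 0,"z": -1,"wx": 0,"wy": 0,"wz": 0},
    {"hand": 87,"x": 0,"y": 0,"z": -1,"wx": 0,"wy": 0,"wz": 0},
    {"hand": 87,"x": 0,"y": 0,"z": -1,"wx": 0,"wy": 0,"wz": 0},
    {"hand": 87,"x": 0,"y": 0,"z": 0,"wx": 0,"wy": 0,"wz": 0},
    {"hand": 87,"x": 0,"y": 0,"z": 0,"wx": 0,"wy": 0,"wz": 0},
  ],
)

```text
time_s: 27.5
position: [0.4965, 0.1587, 0.1927]
tcp_rot: [[0.991, 0.133, 0.002], [0.133, -0.991, 0.0], [0.002, -0.0, -1.0]]
force: [0.5, 0.0, -0.8]
opening: 1.001
```

```bash
python3 - <<'E'
from h import *
st(); d=cap('wrist'); np.save('w14.npy',d,allow_pickle=True); save(d,'w14.png',(110,120,350,260),3.3)
C=clm(d)
v,u=np.mgrid[:384,:512]
m=(C[...,2]>.07)&(C[...,2]<.09)&(abs(C[...,0])<.02)&(C[...,1]>-.05)&(C[...,1]<.06); P=C[m]
print(np.percentile(P,[1,99],axis=0)); 
for y in np.arange(-.05,.06,.004):
    q=P[(P[:,1]>=y)&(P[:,1]<y+.004)]
    if len(q): print(round(y,3),len(q),np.median(q[:,2]))
m=(C[...,0]<-.03)&(C[...,0]>-.075)&(C[...,1]+.162>.06)&(C[...,1]+.162<.105)&(C[...,2]>.07)&(C[...,2]<.085); W=wpts(d); P=W[m];print('tab',len(P),P.mean(0),C[m].min(0),C[m].max(0))
E
```

```text
t 27.5 pos [0.4965 0.1587 0.1927] F [ 0.4923  0.032  -0.786 ] open 1.000916949508506
[[ 0.9911  0.133   0.0018]
 [ 0.133  -0.9911  0.0003]
 [ 0.0018 -0.     -1.    ]]
[ 5.4317 24.5705 98.8146  0.0076 56.5125 87.7851]
[[-0.0197 -0.0488  0.0748]
 [ 0.0197  0.0187  0.0861]]
-0.05 78 0.0855426030458483
-0.046 105 0.07787316028792061
-0.042 164 0.07793463925037361
-0.038 157 0.07807098805205309
-0.034 161 0.0779053003497877
-0.03 161 0.07799538326075749
-0.026 161 0.07788413909091703
-0.022 157 0.07792036185856573
-0.018 154 0.0779899351728
-0.014 131 0.07746614123080858
-0.01 181 0.07721889739654578
-0.006 155 0.07791411745362482
-0.002 153 0.07766252775952706
0.002 229 0.08249127678149067
0.006 126 0.08465188919562784
0.01 131 0.08245699784406936
0.014 121 0.08260883104633965
0.018 44 0.08169618059187893
tab 547 [0.4488 0.139  0.0784] [-0.0636 -0.0966  0.07  ] [-0.0371 -0.0695  0.0814]
```

View pics/w14.png

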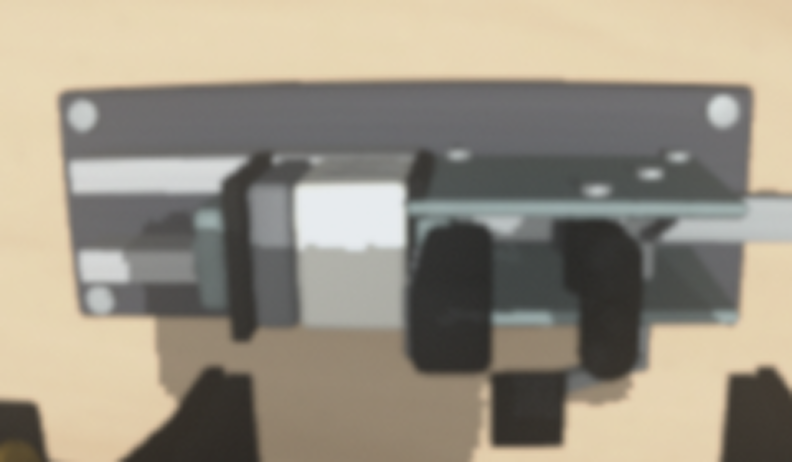

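Call:
move_arm(
  moves=[
    {"hand": 0,"x": -0.8,"y": 0.2,"z": 0,"wx": 0,"wy": 0,"wz": 0},
    {"hand": 0,"x": -0.8,"y": 0.2,"z": 0,"wx": 0,"wy": 0,"wz": 0},
    {"hand": 0,"x": -0.63,"y": 0.09,"z": 0,"wx": 0,"wy": 0,"wz": 0},
    {"hand": 0,"x": 0,"y": 0,"z": 0,"wx": 0,"wy": 0,"wz": 0},
    {"hand": 0,"x": 0,"y": 0,"z": 0,"wx": 0,"wy": 0,"wz": 0},
    {"hand": 0,"x": 0,"y": 0,"z": 0.7,"wx": 0,"wy": 0,"wz": 0},
    {"hand": 0,"x": 0,"y": 0,"z": 0.9,"wx": 0,"wy": 0,"wz": 0},
    {"hand": 0,"x": 0,"y": 0,"z": 0.9,"wx": 0,"wy": 0,"wz": 0},
    {"hand": 0,"x": 0,"y": 0,"z": 0.8,"wx": 0,"wy": 0,"wz": 0},
    {"hand": 0,"x": 0,"y": 0,"z": 0.5,"wx": 0,"wy": 0,"wz": 0},
    {"hand": 0,"x": 0,"y": 0,"z": 0.2,"wx": 0,"wy": 0,"wz": 0},
    {"hand": 0,"x": 0,"y": 0,"z": 0,"wx": 0,"wy": 0,"wz": 0},
    {"hand": 0,"x": 0,"y": 0,"z": 0,"wx": 0,"wy": 0,"wz": 0},
  ],
)

```text
time_s: 28.85
position: [0.4436, 0.1391, 0.092]
tcp_rot: [[0.991, 0.133, 0.001], [0.133, -0.991, 0.0], [0.001, 0.0, -1.0]]
force: [-0.3, 0.4, 0.3]
opening: 0.013
```

```bash
python3 - <<'E'
from h import *
st(); d=cap('wrist'); np.save('w15.npy',d,allow_pickle=True); save(d,'w15.png',sc=1.5)
e=cap('side'); save(e,'side15.png',(210,100,350,240),4)
E
```

```text
t 28.85 pos [0.4436 0.1391 0.092 ] F [-0.2586  0.3818  0.2852] open 0.013485698159271392
[[ 0.9911  0.1328  0.001 ]
 [ 0.1328 -0.9911  0.0001]
 [ 0.001   0.0001 -1.    ]]
[  3.5947  31.0802 111.4708   0.0017  37.392   85.9636]
```

View pics/w15.png

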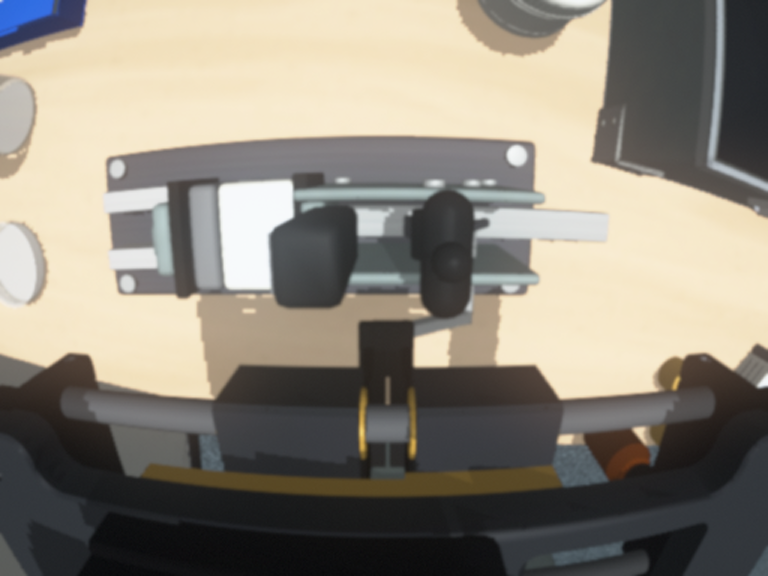

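View pics/side15.png

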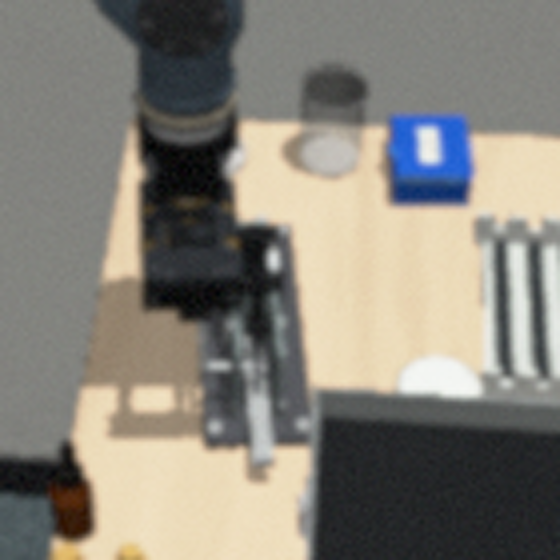

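Call:
move_arm(
  moves=[
    {"hand": 0,"x": -0.12,"y": 0,"z": 0.2,"wx": 0,"wy": 0,"wz": 0},
    {"hand": 0,"x": 0,"y": 0,"z": 0.3,"wx": 0,"wy": 0,"wz": 0},
    {"hand": 0,"x": 0,"y": 0,"z": 0.2,"wx": 0,"wy": 0,"wz": 0},
    {"hand": 0,"x": 0,"y": 0,"z": 0.15,"wx": 0,"wy": 0,"wz": 0},
    {"hand": 0,"x": 0,"y": 0,"z": 0.1,"wx": 0,"wy": 0,"wz": 0},
    {"hand": 0,"x": 0,"y": 0,"z": 0,"wx": 0,"wy": 0,"wz": 0},
  ],
)

```text
time_s: 29.55
position: [0.4397, 0.1389, 0.068]
tcp_rot: [[0.991, 0.133, -0.0], [0.133, -0.991, 0.0], [-0.0, -0.0, -1.0]]
force: [-0.8, 3.5, 5.7]
opening: 0.003
```

```bash
python3 - <<'E'
from h import *
st(); d=cap('wrist'); np.save('w16.npy',d,allow_pickle=True); save(d,'w16.png',sc=1.5)
E
```

```text
t 29.55 pos [0.4397 0.1389 0.068 ] F [-0.7859  3.4601  5.7093] open 0.002918568956715276
[[ 0.9912  0.1326 -0.0003]
 [ 0.1326 -0.9912  0.0004]
 [-0.0002 -0.0004 -1.    ]]
[  3.5867  33.7498 112.7688   0.039   33.4949  85.9364]
```

View pics/w16.png

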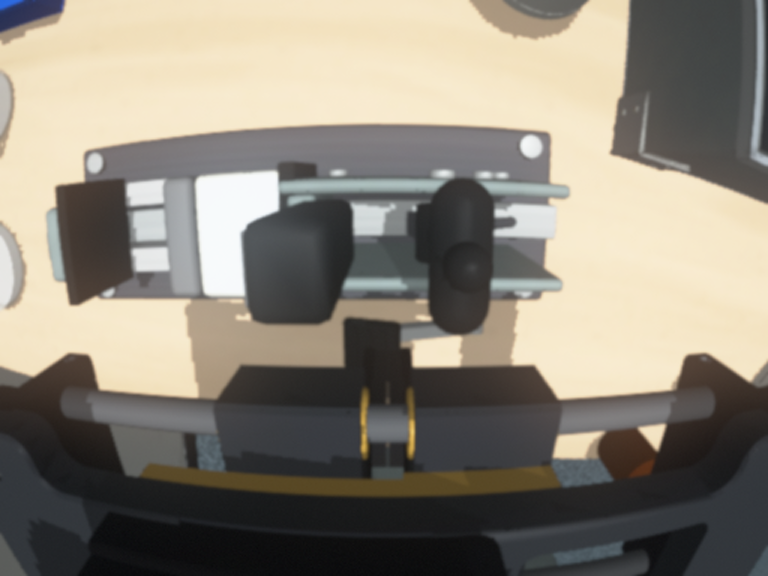

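Call:
move_arm(
  moves=[
    {"hand": 0,"x": 0,"y": 0,"z": 0.04,"wx": 0,"wy": 0,"wz": 0},
    {"hand": 0,"x": 0,"y": 0,"z": 0,"wx": 0,"wy": 0,"wz": 0},
    {"hand": 0,"x": 0,"y": 0,"z": 0,"wx": 0,"wy": 0,"wz": 0},
    {"hand": 0,"x": 0,"y": 0,"z": 0,"wx": 0,"wy": 0,"wz": 0},
    {"hand": 0,"x": 0,"y": 0,"z": 0,"wx": 0,"wy": 0,"wz": 0},
    {"hand": 0,"x": 0,"y": 0,"z": 0,"wx": 0,"wy": 0,"wz": 0},
    {"hand": 0,"x": 0,"y": 0,"z": -0.3,"wx": 0,"wy": 0,"wz": 0},
    {"hand": 0,"x": 0,"y": 0,"z": -0.7,"wx": 0,"wy": 0,"wz": 0},
    {"hand": 0,"x": 0,"y": 0,"z": -1,"wx": 0,"wy": 0,"wz": 0},
    {"hand": 0,"x": 0,"y": 0,"z": -1,"wx": 0,"wy": 0,"wz": 0},
    {"hand": 0,"x": 0,"y": 0,"z": -1,"wx": 0,"wy": 0,"wz": 0},
    {"hand": 0,"x": 0,"y": 0,"z": -1,"wx": 0,"wy": 0,"wz": 0},
    {"hand": 0,"x": 0,"y": 0,"z": 0,"wx": 0,"wy": 0,"wz": 0},
    {"hand": 0,"x": 0,"y": 0,"z": 0,"wx": 0,"wy": 0,"wz": 0},
  ],
)

```text
time_s: 31.0
position: [0.4398, 0.1382, 0.1921]
tcp_rot: [[0.991, 0.133, 0.001], [0.133, -0.991, -0.0], [0.001, 0.001, -1.0]]
force: [-0.2, 0.2, -1.3]
opening: 0.007
```

```bash
python3 - <<'E'
from h import *
st(); d=cap('wrist'); np.save('w17.npy',d,allow_pickle=True); save(d,'w17.png',sc=1.5)
C=clm(d)
m=(C[...,2]>.065)&(C[...,2]<.09)&(abs(C[...,0])<.015)&(C[...,1]>-.05)&(C[...,1]<.07); P=C[m]
for y in np.arange(-.05,.07,.002):
    q=P[(P[:,1]>=y)&(P[:,1]<y+.002)]
    if len(q): print(round(y,3),len(q),round(float(np.median(q[:,2])),4),end=' | ')
for n in ('side','scene'):
    e=cap(n); save(e,n+'17.png',sc=1.5)
E
```

```text
t 31.0 pos [0.4398 0.1382 0.1921] F [-0.2329  0.1978 -1.3017] open 0.0069540567447410285
[[ 0.9912  0.1327  0.0007]
 [ 0.1327 -0.9912 -0.0005]
 [ 0.0007  0.0006 -1.    ]]
[  3.5389  20.3536 106.8915  -0.0379  52.715   85.9352]
-0.05 15 0.085 | -0.048 14 0.0852 | -0.046 7 0.0851 | -0.044 17 0.0775 | -0.042 20 0.0777 | -0.04 50 0.0781 | -0.038 64 0.0781 | -0.036 69 0.078 | -0.034 67 0.0779 | -0.032 65 0.0779 | -0.03 70 0.0778 | -0.028 65 0.0779 | -0.026 68 0.078 | -0.024 62 0.0779 | -0.022 68 0.078 | -0.02 66 0.078 | -0.018 66 0.0778 | -0.016 64 0.0778 | -0.014 57 0.0777 | -0.012 48 0.0763 | -0.01 80 0.0771 | -0.008 65 0.0779 | -0.006 61 0.078 | -0.004 61 0.0778 | -0.002 58 0.0778 | 0.0 60 0.0777 | 0.002 29 0.0765 | 0.044 211 0.0756 | 0.046 90 0.0842 | 0.048 52 0.0849 | 0.05 34 0.0845 | 0.052 43 0.0825 | 0.054 54 0.0826 | 0.056 53 0.0826 | 0.058 46 0.0824 | 0.06 25 0.0814 |
```

View pics/w17.png

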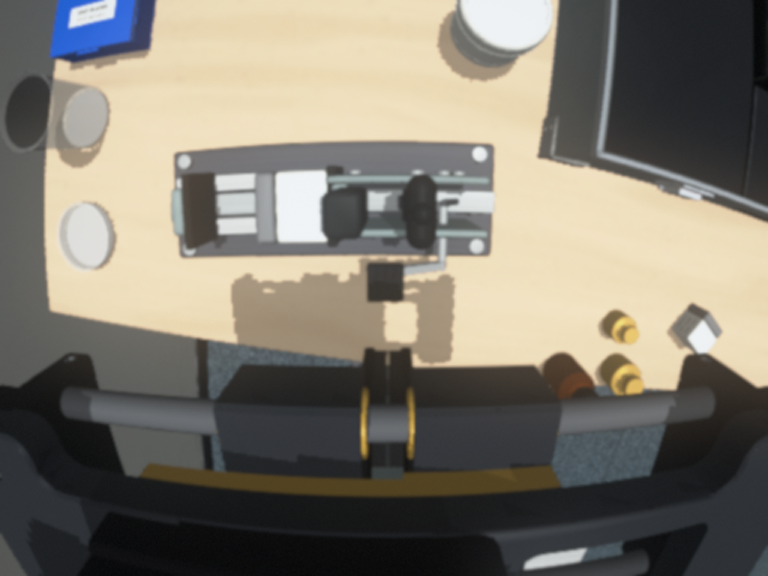

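View pics/side17.png

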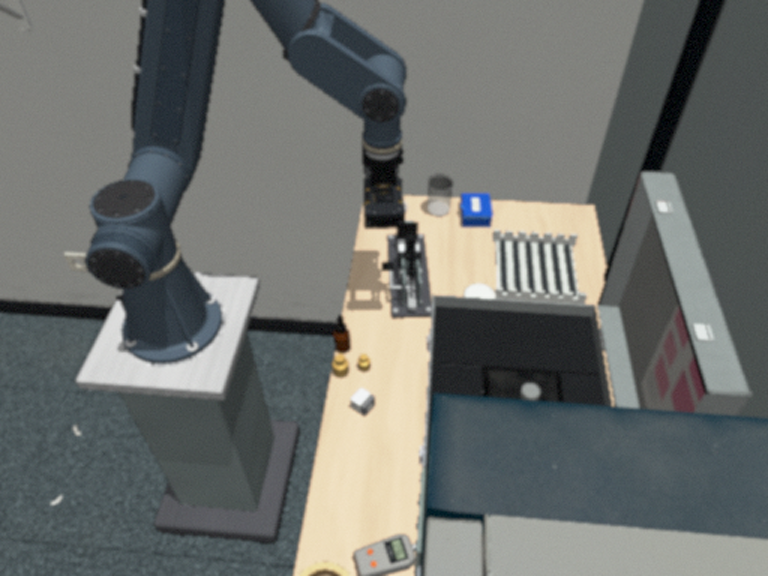

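```bash
python3 - <<'E'
from h import *
d=np.load('w17.npy',allow_pickle=True).item(); save(d,'w17c.png',(110,90,260,180),5.2)
C=clm(d); m=(C[...,2]>.074)&(C[...,2]<.082)&(abs(C[...,0])<.015)&(C[...,1]>-.046)&(C[...,1]<.03); print(np.percentile(C[m][:,1],[0,1,99,100]))
E
```

```text
[-0.04361267 -0.042478    0.00273131  0.00379659]
```

View pics/w17c.png

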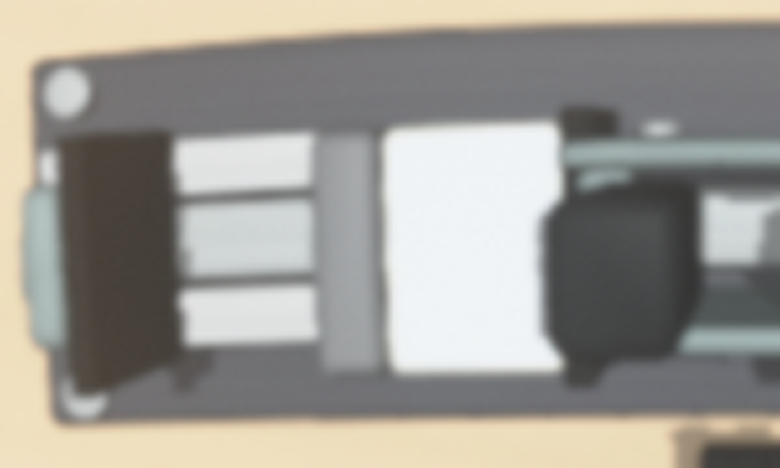

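The crop shows the cassette shut: the grey cover (x 315–380) sits against the white body (385–560) with no plug visible. The jaw is back at the far left and the arm is clear.

```bash
python3 -c "
from h import *
print(order.hand_in())"
```

```text
the job is handed in; nothing more can be done
None
```

I placed the larger cassette on the clamp bed with its cover toward the moving jaw and let go. I then squeezed the trigger six times and pressed the release tab until the jaw sprang back. I handed the job in at about 31 s; no verdict was reported.

**Cover shut:** the last two squeezes stalled at about 46–48 mm opening instead of 40 mm, which fits the jaw being tight. In the final wrist-camera image the cassette measures about 48 mm long (y −44.5 to +3.5 mm), its shut length, with no white plug showing.

**Jaw and cassette:** the jaw face is back at about +45 mm, fully open. The cassette stands upright against the fixed jaw, with the arm clear of everything.

**Bottle and beaker:** both still look upright in the last pictures.

**Forces:** the highest wrist-force reading was about 16 N, during the last squeeze, and about 6 N on the tab.

No check failed. I judged the closure from the camera and depth data only, so a gap of about 1 mm or less would not show.

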